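# Knobs into the jar, tote on its hook

### The arm

A 6-joint arm with a two-finger parallel gripper is mounted at the origin on the work surface. World frame = base frame: x ahead of the robot, y to its left, z up, the work surface at z = 0. Lengths are in mm, angles in rad, forces in N, time in s.
With the tool pointing down it reaches from about 350 to 875 mm from the base axis. Payload 4.2 kg.
Tool frame: the origin (TCP) lies at the very end of the fingers, on their centre line; the grasp point (between the pads) lies 19 mm behind it; z points along the fingers, y is the line along which they close (so a half turn about z gives the same grasp; the last joint's range is limited). The gripper opens to 85 mm and grips with 20 to 120 N. Pads are 22 mm wide; open, the fingers measure 114 mm over their backs; the gripper's body (76 mm by 85 mm) begins 54 mm behind the grasp point. The pads swing forward as they close: fully open they stand 13 mm farther back than shut.
Start: joints at [-1.073, 0.385, 0.008, 0, -1.194, -0.259], TCP at [147.853, -607.239, 231.312] pointing down, gripper open.
Joint ranges: [-3.14, 3.14], [-1.21, 2.06], [-1.07, 1.41], [-3.16, 2.05], [-2.99, -0.16], [-3.1, 3.1]. Speed limits (rad/s): [2.79, 2.79, 3.14, 3.14, 3.14, 3.14].

### API

Orientations are given as a unit quaternion [x, y, z, w].
In Python, from bench import monitor, get_image, camera_info, job_done gives the robot as it stands.
- The arm moves only by the tool send_rows, never from a script. Its argument "series" is a list of rows, each a list of 3 entries, a list of its own where there are three numbers: the shift along the tool's x, y, z in mm, then the turn, a rotation vector about the tool's x, y, z in rad, then the finger opening in mm, from 0 to 85.4. A call has 1 to 8 rows; each row shifts and turns the commanded pose from where the row before left it, along the tool's axes as they then stand; what a row does not reach is not made up. A row lasts 1/10 s, in which the tool goes at most 50 mm and 8.59 degrees, less where a joint would pass 70% of its speed; a pose out of reach is approached as far as the arm can. A call with a gripper value outside its range is refused whole. The fingers move at their own pace and stop on an object; the grip force is fixed at half the most. Time passes only in rows, so rows that do not move let the fingers close. It gives the time, the measured TCP pose, the force, the opening and the grip force at its end, in the units of the state.
- monitor.read_state(): the state, without advancing time (a new reading comes with each control period).
- get_image(name): name is "scene" or "side" or "wrist"; returns the picture (480x640x3 uint8, red, green, blue); there is no depth.
- camera_info(name): a dict with "intrinsics" (3x3 intrinsics, pixels), "R" (3x3) and "t" (3): a world point X has camera coordinates R X + t. Camera axes: x right, y down, z forward; pixel columns grow to the right and rows downward; lengths in mm; the calibration is good to about 2 mm. A picture is of the moment at which its call begins: read the wrist's pose just before it. camera_info takes no time and is no camera call; for the wrist camera it gives the pose at the moment of the call.
- job_done(): hands the job in; it is judged then, once.
The state is a dict: "clock": time; "joints": joint angles; "joint_vel": joint speeds; "joint_efforts": joint torques, N m; "position": TCP position; "ee_rot": TCP orientation; "contact_force": force on the tool from outside, world axes, zero at the start; "wrist_torque": the same for the moment, N m; "gripper_width": finger opening in mm; "grasp_force": force on a finger pad.
Only numpy, scipy, OpenCV 4.12 (cv2) and the standard library are available. Lean on these libraries where they do the work, as an engineer would, in place of code of your own. Each camera call takes 0.05 s, during which the arm holds its last target. There are 200 camera calls.

### The job

Pour all six drawer knobs from the plywood scoop tote through the funnel into the jar, leaving the funnel standing in the upright jar. Then stand the empty tote upright on the bench and let go, take it again another way that leaves its handle free, and hang it by the handle on the post's hook, upright, clear of the bench and still. Leave the other things on the bench alone.

Things in the scene. Friction and masses are not known exactly. Their poses are not given: they have to be found in the camera images.
- tote: Scoop tote of bare plywood, loose, 0.23 to 0.4 kg, holding six knobs at the start; open top, 157 mm long (x), 80 mm wide (y). Origin at the floor's underside, z up. Floor 5 mm thick from x = 42 to -35 mm; from there a 20 degree ramp rises to the pouring lip, which faces -x. Closed back at x = 50 mm, 50 mm high. Handle above on two uprights, 24 mm wide (x), on the side walls
- tote_handle (a point): centre of the tote's handle: a round dowel 20 mm thick along the tote's y, 64 mm of it free between the uprights; x = -10, y = 0, z = 131 mm of the tote, 5 mm or less in x from above its centre of mass. Below it the stirrup is open, 64 mm wide (y) and 59 mm high, down to the side walls' top at z = 62 mm. Axes as the tote's
- tote_lip (a point): middle of the tote's pouring lip, upper face of the ramp's end: x = -107, y = 0, z = 31 mm of the tote; axes as the tote's. Knobs slide once the ramp (20 degrees uphill when the tote is level) points downhill by more than about 36 degrees
- tote_side (a point): a place to pinch the tote's +y side wall that leaves the handle free: mid-thickness at x = -75, y = 36, z = 45 mm of the tote, 7 mm below the wall's top edge and 25 mm above the ramp. Both side walls are flat, upright, 8 mm thick (y = 32 to 40 mm either side), top at z = 62 mm from x = 50 to -25 mm, falling straight to 46 mm at x = -103 mm. Axes as the tote's
- knob0: one of six alike aluminium drawer knobs: a 20 mm ball on a 12 mm flat foot, 21 mm tall, 12 g; origin at the ball's centre. It starts inside the tote
- knob1: one of six alike aluminium drawer knobs: a 20 mm ball on a 12 mm flat foot, 21 mm tall, 12 g; origin at the ball's centre. It starts inside the tote
- knob2: one of six alike aluminium drawer knobs: a 20 mm ball on a 12 mm flat foot, 21 mm tall, 12 g; origin at the ball's centre. It starts inside the tote
- knob3: one of six alike aluminium drawer knobs: a 20 mm ball on a 12 mm flat foot, 21 mm tall, 12 g; origin at the ball's centre. It starts inside the tote
- knob4: one of six alike aluminium drawer knobs: a 20 mm ball on a 12 mm flat foot, 21 mm tall, 12 g; origin at the ball's centre. It starts inside the tote
- knob5: one of six alike aluminium drawer knobs: a 20 mm ball on a 12 mm flat foot, 21 mm tall, 12 g; origin at the ball's centre. It starts inside the tote
- jar: glass storage jar, loose, upright, 0.33 to 0.55 kg, 74 mm diameter, 125 mm tall, neck 66 mm outside and 58 mm inside, inner floor 6 mm up; origin at the centre of its underside, z up
- funnel: wide steel funnel, 0.15 kg, standing loosely in the jar's neck on four small ribs: spout 54 mm outside, 50 mm bore, 38 mm long, cone opening to a rim 147 mm in diameter; 91 mm tall in all. Origin at the centre of the spout's lower end, 87 mm above the bench, so its rim is 178 mm above the bench; z up. Knobs tipped in all at once can bridge in the spout
- hookpost: hook post bolted to the bench, fixed: base plate 130 (x) x 100 (y) x 10 mm centred at x = 60 mm, a 30 mm square grey post standing there, 241 mm tall with its black cap, a flat steel hook reaching from it to -x, a roll of tape 90 mm in diameter on a peg on its +x side. Origin on the bench, 60 mm in front (-x) of the post's axis, z up
- hook_seat (a point): where the dowel should rest: upper face of the hook's flat arm, x = -48, y = 0, z = 196 mm of hookpost; axes as hookpost's. The arm, 30 mm wide (y) and 6 mm thick, is level along x, from the post side at x = +37 mm to x = -75 mm of hookpost. The hook's end goes through the tote's stirrup under the dowel, the lip facing away from the post: tote x along hookpost x
- hook_tip (a point): top of the hook's upturned end: x = -78, y = 0, z = 223 mm of hookpost, 27 mm above the arm's upper face; the end is 6 mm thick (x) and 30 mm wide (y); axes as hookpost's
- marker: bystander, loose: felt marker, blue barrel and black cap, 125 mm long, 16 mm thick, lying along its x; origin at the centre of its underside
- pencil: bystander, loose: yellow pencil, 180 mm long, 8 mm thick, lying along its x; origin at the centre of its underside
- offcut: bystander, loose: offcut of a glued lath, 150 x 38 x 12 mm, long side along its x; origin at the centre of its underside
- gluebottle: bystander, loose: white plastic glue bottle, 62 mm diameter, 165 mm tall, upright; origin at the centre of its underside
- sandblock: bystander, loose: cork sanding block, 105 x 60 x 32 mm; origin at the centre of its underside
Things that resemble listed ones, but are neither listed nor needed, are in the scene too. What is shaped like the hookpost but red is not meant.

How it is judged (in metres and radians):
On the way, in this order (a step that is already met when the one before it is completed fails the run):
1. all six knobs are in the jar, the funnel still standing in it (horizontal distance between each of knob0, knob1, knob2, knob3, knob4, knob5 and jar below 0.034 m and z of knob0 in the frame of jar between 0 and 0.085 m and z of knob1 in the frame of jar between 0 and 0.085 m and z of knob2 in the frame of jar between 0 and 0.085 m and z of knob3 in the frame of jar between 0 and 0.085 m and z of knob4 in the frame of jar between 0 and 0.085 m and z of knob5 in the frame of jar between 0 and 0.085 m and angle between jar's own z axis and vertical below 0.12 rad and height (world z) of jar below 0.015 m and angle between funnel's own z axis and vertical below 0.2 rad and horizontal distance between funnel and jar below 0.015 m and z of funnel in the frame of jar between 0.075 and 0.105 m), for 0.2 s.
2. the tote stands upright on the bench, let go (height (world z) of tote below 0.015 m and angle between tote's own z axis and vertical below 0.1 rad and linear speed of tote below 0.03 m/s and contact force between the fingers and tote below 0.1 N), for 0.2 s.
At the end, for the whole second after the job is handed in: The tote hangs still by its dowel on the hook's arm, between post and upturned end (25 mm sideways), within 0.4 rad of upright, over 30 mm above the bench. All six knobs lie inside the jar, which stands upright with the funnel standing in its neck (all of step 1 and x of tote_handle in the frame of hook_seat between -0.032 and 0.045 m and y of tote_handle in the frame of hook_seat between -0.025 and 0.025 m and z of tote_handle in the frame of hook_seat between 0.004 and 0.02 m and angle between tote's own z axis and vertical below 0.4 rad and height (world z) of tote above 0.03 m and contact force between tote and hookpost above 1 N and linear speed of tote below 0.05 m/s); the robot touches nothing.
It fails at once if the jar is tipped over (angle between jar's own z axis and vertical above 0.5 rad).
It fails at once if a bystander (marker, pencil, offcut, glue bottle, sanding block) is pushed away by more than 40 mm (distance of any of marker, pencil, offcut, gluebottle, sandblock from where it was at the start of the episode above 0.04 m).
It also fails if it takes over 72 s, if anything falls off the work surface, if the arm or the gripper's body presses on something with over 40 N, if the wrist force passes 120 N, or if a joint passes its speed limit or range.

## Working session

There is one attempt and no reset: what is moved stays moved. The work goes in short steps, Python scripts to look and compute and a tool call to move; the robot and the scene stay as the last step left them, time stands still between calls to the robot, and variables do not carry over. Pictures are saved under pics/ and viewed, at most 10 in all, crops included, and the job is handed in when it is done.

Besides the shell and the picture viewer there is one more tool, called after "Emit:" in YAML: its name, and indented under it one key for each argument. send_rows: Moves the arm, as the interface text tells. Its arguments: {"type":"object","properties":{"series":{"type":"array"}},"required":["series"]}

```bash
mkdir -p pics; ls
python3 - <<'E'
from bench import monitor,get_image,camera_info
import cv2,numpy as np
for n in ("scene","side"):
    im=get_image(n); cv2.imwrite(f"pics/{n}0.png",im[:,:,::-1])
    c=camera_info(n); R=np.array(c["R"]);t=np.array(c["t"]); print(n,np.round(c["intrinsics"],1).tolist(),np.round(R,3).tolist(),np.round(-R.T@t))
s=monitor.read_state();print(s)
E
```

```text
pics
scene [[507.2, 0.0, 314.6], [0.0, 507.2, 242.8], [0.0, 0.0, 1.0]] [[-0.875, 0.483, 0.019], [0.318, 0.605, -0.729], [-0.364, -0.633, -0.684]] [853. 651. 924.]
side [[498.2, 0.0, 328.3], [0.0, 498.2, 244.3], [0.0, 0.0, 1.0]] [[-0.998, -0.063, -0.004], [-0.041, 0.691, -0.721], [0.049, -0.72, -0.693]] [406. 728. 938.]
{'clock': 0.1, 'joints': array([-1.07341509e+00,  3.85454449e-01,  6.79014876e-03, -3.89508667e-04,
       -1.19401504e+00, -2.58584596e-01]), 'joint_vel': array([ 0.00139927, -0.00388338,  0.00207014,  0.00266613,  0.00032034,
       -0.00197645]), 'joint_efforts': array([-7.71407449e-04, -3.93318844e+01,  1.88930833e+01,  4.19794813e+00,
       -2.53565406e-03, -1.35335092e-06]), 'position': array([ 147.71063413, -606.76973726,  230.36377434]), 'ee_rot': array([-1.19043465e-01,  9.92888581e-01,  9.41852020e-04, -1.79212140e-04]), 'contact_force': array([-0.7783233 ,  0.52634502,  0.92105591]), 'wrist_torque': array([-0.00995245, -0.04069068,  0.0113792 ]), 'grasp_force': 0.0, 'gripper_width': 85.2905738288788}
```

View pics/scene0.png

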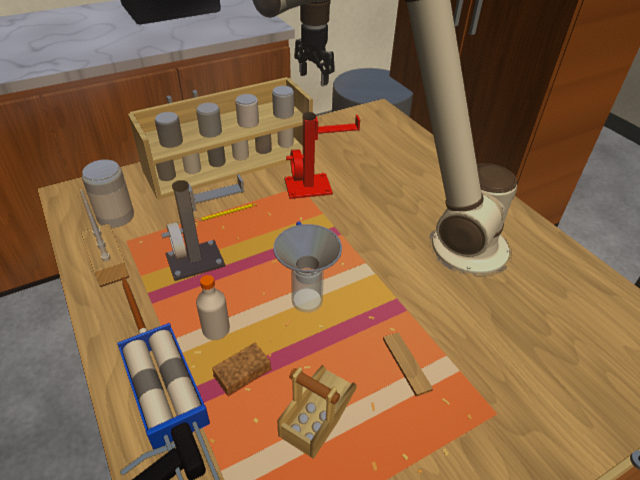

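View pics/side0.png

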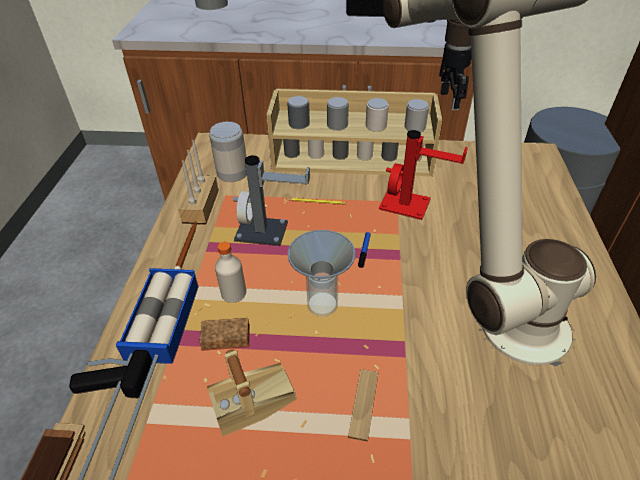

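The scene view shows the tote at about (317,410), the funnel and jar at (307,270), the grey hookpost at (190,225) and the red decoy at (308,155). The side view shows the tote at (250,395), the funnel at (322,255) and the hookpost at (258,200). In the side view the lip faces right, towards the robot. Next I'll enlarge these areas to pick features.

```bash
cat > v.py <<'E'
import cv2,numpy as np
from bench import monitor,get_image,camera_info
from scipy.spatial.transform import Rotation as Rot
def cam(n):
    c=camera_info(n); return np.array(c["intrinsics"]),np.array(c["R"]),np.array(c["t"])
def ray(n,p):
    K,R,t=cam(n); d=R.T@np.linalg.solve(K,[p[0],p[1],1.]); return -R.T@t,d/np.linalg.norm(d)
def onz(n,p,z):
    o,d=ray(n,p); return o+d*(z-o[2])/d[2]
def tri(ps):  # {cam:pixel}
    A=np.zeros((3,3));b=np.zeros(3);rs=[ray(n,p) for n,p in ps.items()]
    for o,d in rs: M=np.eye(3)-np.outer(d,d);A+=M;b+=M@o
    x=np.linalg.solve(A,b); return x,max(np.linalg.norm((np.eye(3)-np.outer(d,d))@(x-o)) for o,d in rs)
def proj(n,X):
    K,R,t=cam(n); q=K@(R@np.asarray(X,float)+t); return q[:2]/q[2]
def crop(im,x,y,w,h,s): return cv2.resize(im[y:y+h,x:x+w],None,fx=s,fy=s,interpolation=cv2.INTER_CUBIC)
E
python3 - <<'E'
from v import *
a=cv2.imread("pics/scene0.png");b=cv2.imread("pics/side0.png")
cv2.imwrite("pics/tote1.png",np.hstack([crop(a,268,360,100,100,4),crop(b,202,345,100,100,4)]))
cv2.imwrite("pics/hook1.png",np.vstack([np.hstack([crop(a,155,170,100,75,4),crop(b,226,145,100,75,4)]),np.hstack([crop(a,255,222,100,75,4),crop(b,275,225,100,75,4)])]))
E
```

```text
(no output)
```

View pics/tote1.png

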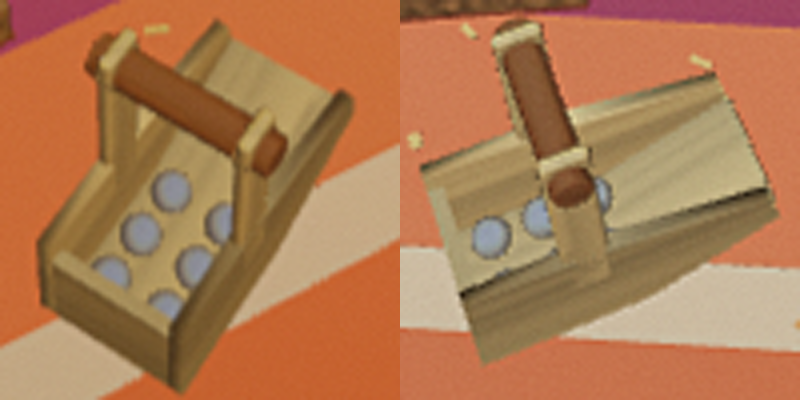

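View pics/hook1.png

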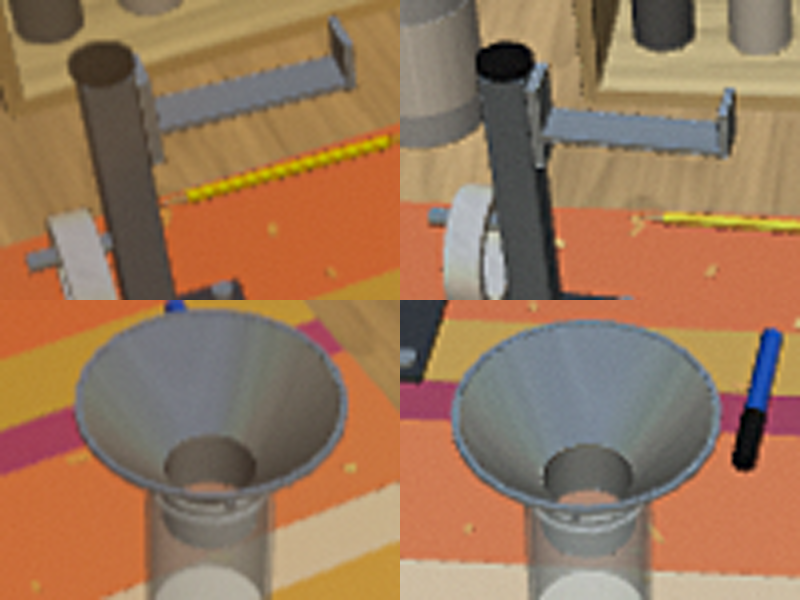

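The crops give usable features: the dowel ends and wall corners of the tote, the funnel rim ellipse, and the post cap with the hook tip.

Run:
```python
from v import *
def T(p,q,o1,o2):
    return tri({"scene":np.array(p)/4+o1-.375,"side":(np.array(q)-[400,0])/4+np.array(o2)-.375})
o1,o2=(268,360),(202,345)
pts={"B":((180,392),(485,362),(50,40,0)),"C":((172,332),(462,295),(50,40,62)),"D":((40,243),(422,168),(50,-40,62)),"E":((218,22),(713,75),(-103,-40,46)),"F":((350,95),(770,190),(-103,40,46)),"d1":((100,53),(513,33),None),"d2":((270,150),(571,186),None)}
W={}
for k,(p,q,m) in pts.items():
    x,e=T(p,q,o1,o2);W[k]=x;print(k,np.round(x,1),round(e,1))
print("len",np.linalg.norm(W["d1"]-W["d2"]))
M=[m for k,(p,q,m) in pts.items() if m]+[(-10,-45,131),(-10,45,131)]
X=np.array([W[k] for k in "BCDEF"]+[W["d1"],W["d2"]]);M=np.array(M,float)
r,_=Rot.align_vectors(X-X.mean(0),M-M.mean(0));t=X.mean(0)-r.apply(M.mean(0))
print("tote full t",t,"eul",r.as_euler("ZYX",degrees=True),"res",np.round(X-(r.apply(M)+t),1).tolist())
# upright, planar fit
a=M[:,:2]-M[:,:2].mean(0);b=X[:,:2]-X[:,:2].mean(0)
y=np.arctan2((a[:,0]*b[:,1]-a[:,1]*b[:,0]).sum(),(a*b).sum());rz=Rot.from_euler("z",y)
t=np.append(X[:,:2].mean(0)-(rz.apply(M)[:,:2]).mean(0),0);print("tote yaw",np.degrees(y),"t",t)
for n,p in(("handle",(-10,0,131)),("lip",(-107,0,31)),("side",(-75,36,45))):print(n,np.round(rz.apply(p)+t,1))
o1,o2=(155,170),(226,145)
cap=T((102,62),(505,62),o1,o2);tip=T((342,32),(729,97),o1,o2)
print("cap",cap,"tip",tip); d=cap[0]-tip[0];print("yaw",np.degrees(np.arctan2(d[1],d[0])),"len",np.hypot(*d[:2]),"exp 138")
# funnel
for n,(c,o,pp) in {"scene":((211,404),(255,222),[(76,405),(347,405),(210,310),(205,498)]),"side":((186,414),(275,225),[(53,414),(320,414),(186,320),(186,508)])}.items():
    Q=np.array([onz(n,np.array(p)/4+o-.375,178) for p in pp]);
    A=np.c_[2*Q[:,:2],np.ones(4)];s=np.linalg.lstsq(A,(Q[:,:2]**2).sum(1),rcond=None)[0];print(n,"funnel",s[:2],"D",2*np.sqrt(s[2]+s[:2]@s[:2]))
```

```text
B [643.  299.5  -1.1] 0.5
C [646.3 295.5  56.6] 0.5
D [679.8 232.4  59.6] 0.0
E [546.5 161.7  45.2] 0.5
F [509.7 227.1  45.6] 0.9
d1 [631.2 199.  131.4] 0.6
d2 [588.6 276.9 131.7] 0.9
len 88.77734026496941
tote full t [618.10705312 240.92203873  -1.38546156] eul [27.76417375  0.75846291 -0.34972539] res [[-0.7, -0.1, 1.2], [2.0, -4.8, -3.1], [-1.7, 2.8, -0.6], [0.5, 3.6, -1.0], [0.9, -1.8, -0.1], [-0.2, 1.0, 1.4], [-0.8, -0.7, 2.2]]
tote yaw 27.811706490516247 t [618.71320648 241.7222365    0.        ]
handle [609.9 237.1 131. ]
lip [524.1 191.8  31. ]
side [535.6 238.6  45. ]
cap (array([ 662.73484996, -289.07530483,  236.67030548]), np.float64(0.48718946274480657)) tip (array([ 523.95884488, -280.48037037,  219.3640277 ]), np.float64(1.8147296716063004))
yaw -3.544022347984361 len 139.04190909023862 exp 138
scene funnel [570.44512778 141.51319683] D 117.0054097656805
side funnel [458.53104793 163.86984095] D 117.01169788601703
```

```bash
cat >> v.py <<'E'
def rotz_tool(y_yaw,tilt=0.):
    """tool down, tool y at world yaw (deg); then tilted by tilt deg about tool x"""
    y=np.array([np.cos(np.radians(y_yaw)),np.sin(np.radians(y_yaw)),0]);z=np.array([0,0,-1.]);x=np.cross(y,z)
    return Rot.from_matrix(np.c_[x,y,z])*Rot.from_euler("x",tilt,degrees=True)
def plan(wps,grip,step=28.,ang=.11,start=None,grasp=False):
    """wps: list of (pos,Rot); prints rounded rows; pos is of grasp point if grasp (19 mm behind TCP)"""
    s=monitor.read_state(); p,R=(s["position"],Rot.from_quat(s["ee_rot"])) if start is None else start
    off=np.array([0,0,19.]) if grasp else np.zeros(3); rows=[]; p=np.array(p,float)
    for q,Q in wps:
        g0=p-R.apply(off);R0=R;rv=(R0.inv()*Q).as_rotvec()
        n=max(1,int(np.ceil(max(np.linalg.norm(q-g0)/step,np.linalg.norm(rv)/ang))))
        for i in range(1,n+1):
            Ri=R0*Rot.from_rotvec(rv*i/n);pi=g0+(np.array(q)-g0)*i/n+Ri.apply(off)
            d=np.round(R.inv().apply(pi-p),0 if i<n else 1);w=np.round((R.inv()*Ri).as_rotvec(),2 if i<n else 3)
            rows.append([d.tolist(),w.tolist(),grip]);p=p+R.apply(d);R=R*Rot.from_rotvec(w)
    import json
    for i in range(0,len(rows),8):print(json.dumps(rows[i:i+8]).replace("-0.0,","0,").replace(".0,",",").replace(".0]","]"))
    print("end",np.round(p,1),np.round(R.as_quat(),3));return p,R
def st():
    s=monitor.read_state();print("t",round(s["clock"],2),"q",np.round(s["joints"],2),"p",np.round(s["position"],1),"F",np.round(s["contact_force"],1),"w",round(s["gripper_width"],1),"g",round(s["grasp_force"],1));return s
E
python3 - <<'E'
from v import *
for n,(o,pp) in {"scene":((255,222),[(76,105),(347,105),(210,10),(205,198)]),"side":((275,225),[(53,114),(320,114),(186,20),(186,208)])}.items():
    Q=np.array([onz(n,np.array(p)/4+o-.375,178) for p in pp])
    A=np.c_[2*Q[:,:2],np.ones(4)];s=np.linalg.lstsq(A,(Q[:,:2]**2).sum(1),rcond=None)[0];print(n,"funnel",s[:2],"D",2*np.sqrt(s[2]+s[:2]@s[:2]))
for n,P in {"glue cap":(207,283),"block":(242,368),"offcut":(408,362),"marker":(298,224)}.items(): print(n,onz("scene",P,165 if n[0]=="g" else 20))
Rg=rotz_tool(208.2)
plan([((609.9,237.6,231),Rg)],85)
E
```

```text
scene funnel [475.05573659 -35.83956325] D 144.84115792191818
side funnel [473.25493158 -36.11536974] D 144.38111780177996
glue cap [697.49369186 -48.18927977 165.        ]
block [686.2768455   75.11890466  20.        ]
offcut [375.25732852 225.32574036  20.        ]
marker [ 375.91901254 -271.28463554   20.        ]
[[[-19, 20, 0], [0, 0, -0.05], 85], [[-19, 20, 0], [0, 0, -0.05], 85], [[-21, 18, 0], [0, 0, -0.06], 85], [[-21, 17, 0], [0, 0, -0.05], 85], [[-22, 16, 0], [0, 0, -0.05], 85], [[-24, 15, 0], [0, 0, -0.05], 85], [[-23, 14, 0], [0, 0, -0.05], 85], [[-25, 12, 0], [0, 0, -0.06], 85]]
[[[-25, 11, 0], [0, 0, -0.05], 85], [[-26, 10, 0], [0, 0, -0.05], 85], [[-26, 8, 0], [0, 0, -0.05], 85], [[-27, 7, 0], [0, 0, -0.06], 85], [[-27, 6, 0], [0, 0, -0.05], 85], [[-27, 4, 0], [0, 0, -0.05], 85], [[-27, 3, 0], [0, 0, -0.05], 85], [[-28, 1, 0], [0, 0, -0.05], 85]]
[[[-27, 0, 0], [0, 0, -0.06], 85], [[-28, -1, 0], [0, 0, -0.05], 85], [[-27, -3, 0], [0, 0, -0.05], 85], [[-27, -5, 0], [0, 0, -0.05], 85], [[-27, -5, 0], [0, 0, -0.05], 85], [[-27, -7, 0], [0, 0, -0.06], 85], [[-26, -9, 0], [0, 0, -0.05], 85], [[-25, -10, 0], [0, 0, -0.05], 85]]
[[[-26, -11, 0], [0, 0, -0.05], 85], [[-24, -12, 0], [0, 0, -0.06], 85], [[-24, -14, 0], [0, 0, -0.05], 85], [[-23, -15, 1], [0, 0, -0.05], 85], [[-22, -16, -0], [0, 0, -0.05], 85], [[-21, -18, -0], [0, 0, -0.05], 85], [[-21, -18, -0], [0, 0, -0.06], 85], [[-19, -20, -0], [0, 0, -0.05], 85]]
[[[-19, -20, -0], [0, 0, -0.05], 85], [[-17, -21, -0], [0, 0, -0.05], 85], [[-16.3, -22.6, -0.4], [0, 0.002, -0.054], 85]]
end [610.  237.6 231. ] [-0.858  0.514 -0.     0.   ]
```

Run:
```python
from v import *
s=monitor.read_state();R0=Rot.from_quat(s["ee_rot"])
for P in [(414,133)]: print("red top",onz("side",P,241))
Rg=rotz_tool(208.2)
plan([(s["position"]+[0,0,120],R0),((609.9,237.6,350),Rg)],85,step=40,ang=.13)
```

```text
red top [ 257.13796128 -429.85559886  241.        ]
[[[0, 0, -30], [0, 0, 0], 85], [[0, 0, -30], [0, 0, 0], 85], [[0, 0, -30], [0, 0, 0], 85], [[0, 0.2, -30], [0, 0, 0], 85], [[-26, 28, 0], [0, 0, -0.07], 85], [[-28, 27, 0], [0, 0, -0.08], 85], [[-30, 24, 0], [0, 0, -0.07], 85], [[-31, 22, 0], [0, 0, -0.07], 85]]
[[[-33, 20, 0], [0, 0, -0.07], 85], [[-35, 18, 0], [0, 0, -0.08], 85], [[-35, 14, 0], [0, 0, -0.07], 85], [[-37, 13, 1], [0, 0, -0.07], 85], [[-37, 9, -0], [0, 0, -0.08], 85], [[-38, 7, -0], [0, 0, -0.07], 85], [[-38, 4, -0], [0, 0, -0.07], 85], [[-39, 1, -0], [0, 0, -0.08], 85]]
[[[-38, -2, -0], [0, 0, -0.07], 85], [[-38, -5, -0], [0, 0, -0.07], 85], [[-38, -7, -0], [0, 0, -0.07], 85], [[-37, -10, 0], [0, 0, -0.08], 85], [[-37, -13, 0], [0, 0, -0.07], 85], [[-35, -15, 0], [0, 0, -0.07], 85], [[-34, -18, 0], [0, 0, -0.08], 85], [[-33, -20, 0], [0, 0, -0.07], 85]]
[[[-31, -23, 0], [0, 0, -0.07], 85], [[-30, -24, 0], [0, 0, -0.08], 85], [[-27, -28, 1], [0, 0, -0.07], 85], [[-26, -28, -0], [0, 0, -0.07], 85], [[-22.9, -31, -0.4], [0, 0.002, -0.074], 85]]
end [609.9 237.6 350. ] [-0.858  0.514 -0.     0.   ]
```

Emit:
send_rows:
  series:
    - [[0, 0, -30], [0, 0, 0], 85]
    - [[0, 0, -30], [0, 0, 0], 85]
    - [[0, 0, -30], [0, 0, 0], 85]
    - [[0, 0, -30], [0, 0, 0], 85]
    - [[-26, 28, 0], [0, 0, -0.07], 85]
    - [[-28, 27, 0], [0, 0, -0.08], 85]
    - [[-30, 24, 0], [0, 0, -0.07], 85]
    - [[-31, 22, 0], [0, 0, -0.07], 85]

```text
clock: 0.9
position: [222.0, -471.1, 350.7]
ee_rot: [-0.262, 0.965, 0.001, -0.0]
contact_force: [0.3, 0.7, 0.3]
gripper_width: 84.3
grasp_force: 0.0
```

Emit:
send_rows:
  series:
    - [[-33, 20, 0], [0, 0, -0.07], 85]
    - [[-35, 18, 0], [0, 0, -0.08], 85]
    - [[-35, 14, 0], [0, 0, -0.07], 85]
    - [[-37, 13, 1], [0, 0, -0.07], 85]
    - [[-37, 9, 0], [0, 0, -0.08], 85]
    - [[-38, 7, 0], [0, 0, -0.07], 85]
    - [[-38, 4, 0], [0, 0, -0.07], 85]
    - [[-39, 1, 0], [0, 0, -0.08], 85]

```text
clock: 1.7
position: [369.7, -200.0, 350.2]
ee_rot: [-0.532, 0.847, 0.0, 0.0]
contact_force: [1.3, -0.2, -0.2]
gripper_width: 84.8
grasp_force: 0.0
```

Emit:
send_rows:
  series:
    - [[-38, -2, 0], [0, 0, -0.07], 85]
    - [[-38, -5, 0], [0, 0, -0.07], 85]
    - [[-38, -7, 0], [0, 0, -0.07], 85]
    - [[-37, -10, 0], [0, 0, -0.08], 85]
    - [[-37, -13, 0], [0, 0, -0.07], 85]
    - [[-35, -15, 0], [0, 0, -0.07], 85]
    - [[-34, -18, 0], [0, 0, -0.08], 85]
    - [[-33, -20, 0], [0, 0, -0.07], 85]

```text
clock: 2.5
position: [517.7, 69.8, 349.9]
ee_rot: [0.752, -0.659, -0.0, 0.0]
contact_force: [0.3, -0.1, -0.3]
gripper_width: 85.1
grasp_force: 0.0
```

Emit:
send_rows:
  series:
    - [[-31, -23, 0], [0, 0, -0.07], 85]
    - [[-30, -24, 0], [0, 0, -0.08], 85]
    - [[-27, -28, 1], [0, 0, -0.07], 85]
    - [[-26, -28, 0], [0, 0, -0.07], 85]
    - [[-23, -31, 0], [0, 0, -0.07], 85]

```text
clock: 3.0
position: [610.1, 238.8, 348.7]
ee_rot: [0.858, -0.514, -0.0, 0.001]
contact_force: [0.1, 0.4, 0.3]
gripper_width: 85.2
grasp_force: 0.0
```

Emit:
send_rows:
  series:
    - [[0, 0, 40], [0, 0, 0], 85]
    - [[0, 0, 40], [0, 0, 0], 85]
    - [[0, 0, 40], [0, 0, 0], 85]
    - [[0, 0, 40], [0, 0, 0], 85]
    - [[0, 0, 40], [0, 0, 0], 85]
    - [[0, 0, 36], [0, 0, 0], 85]
    - [[0, 0, 0], [0, 0, 0], 85]
    - [[0, 0, 0], [0, 0, 0], 30]

```text
clock: 3.8
position: [610.2, 237.3, 113.4]
ee_rot: [0.857, -0.515, 0.0, 0.001]
contact_force: [0.7, 0.1, 0.4]
gripper_width: 72.7
grasp_force: 0.0
```

Emit:
send_rows:
  series:
    - [[0, 0, 0], [0, 0, 0], 30]
    - [[0, 0, 0], [0, 0, 0], 25]
    - [[0, 0, 0], [0, 0, 0], 0]
    - [[0, 0, 0], [0, 0, 0], 0]
    - [[0, 0, 0], [0, 0, 0], 0]
    - [[0, 0, 0], [0, 0, 0], 0]

```text
clock: 4.4
position: [609.9, 237.3, 114.9]
ee_rot: [0.857, -0.515, 0.0, -0.0]
contact_force: [-3.3, -1.0, 6.4]
gripper_width: 18.0
grasp_force: 58.5
```

Run:
```python
from v import *
st()
im=get_image("side");cv2.imwrite("pics/g.png",crop(im[:,:,::-1],150,200,250,220,2.5))
# brown dowel hue check not needed; pour plan preview
s=monitor.read_state();p=s["position"];R=Rot.from_quat(s["ee_rot"]);print(p-R.apply([0,0,19]))
```

```text
t 4.4 q [ 0.62  0.53 -0.07  0.   -0.98 -0.13] p [609.9 237.3 114.9] F [-3.3 -1.   6.4] w 18.0 g 58.5
[609.82843913 237.30592725 133.8657889 ]
```

Run:
```python
from v import *
s=monitor.read_state();R=Rot.from_quat(s["ee_rot"]);g=s["position"]-R.apply([0,0,19])
e=plan([(g+[0,0,160],R)],0,step=40,grasp=True)
plan([(g+[-40,-30,200],rotz_tool(208.2,20))],0,step=40,ang=.12,grasp=True,start=e)
```

```text
[[[0, 0, -40], [0, 0, 0], 0], [[0, 0, -40], [0, 0, 0], 0], [[0, 0, -40], [0, 0, 0], 0], [[0, -0.1, -40], [0, 0, 0], 0]]
end [609.8 237.3 274.9] [ 0.857 -0.515  0.    -0.   ]
[[[3, 14, -13], [0.12, 0, -0], 0], [[2, 13, -16], [0.11, 0, -0], 0], [[2.7, 10.5, -16.7], [0.118, -0.001, -0.003], 0]]
end [575.6 210.4 316. ] [ 0.845 -0.506  0.089 -0.149]
```

Emit:
send_rows:
  series:
    - [[0, 0, -25], [0, 0, 0], 0]
    - [[0, 0, -45], [0, 0, 0], 0]
    - [[0, 0, -45], [0, 0, 0], 0]
    - [[0, 0, -45], [0, 0, 0], 0]
    - [[3, 14, -13], [0.12, 0, 0], 0]
    - [[2, 13, -16], [0.11, 0, 0], 0]
    - [[3, 10, -17], [0.12, 0, 0], 0]
    - [[0, 0, 0], [0, 0, 0], 0]

```text
clock: 5.25
position: [570.6, 206.6, 313.5]
ee_rot: [0.844, -0.508, 0.088, -0.147]
contact_force: [-0.7, -0.7, -5.0]
gripper_width: 17.9
grasp_force: 59.5
```

Run:
```python
from v import *
s=st();R=Rot.from_quat(s["ee_rot"]);print(np.round(R.as_matrix(),3).tolist())
a=get_image("scene");b=get_image("side")
u=proj("scene",s["position"]).astype(int);w=proj("side",s["position"]).astype(int);print(u,w)
c=lambda im,u:crop(im[:,:,::-1],max(0,u[0]-80),max(0,u[1]-90),160,220,2.5)
cv2.imwrite("pics/lift.png",np.hstack([c(a,u),c(b,w)]))
```

```text
t 5.25 q [ 0.64  0.14 -0.19  0.06 -0.9  -0.18] p [570.6 206.6 313.5] F [-0.7 -0.7 -5. ] w 17.9 g 59.5
[[0.468, -0.832, 0.299], [-0.884, -0.44, 0.159], [-0.001, -0.339, -0.941]]
[327 297] [249 294]
```

View pics/lift.png

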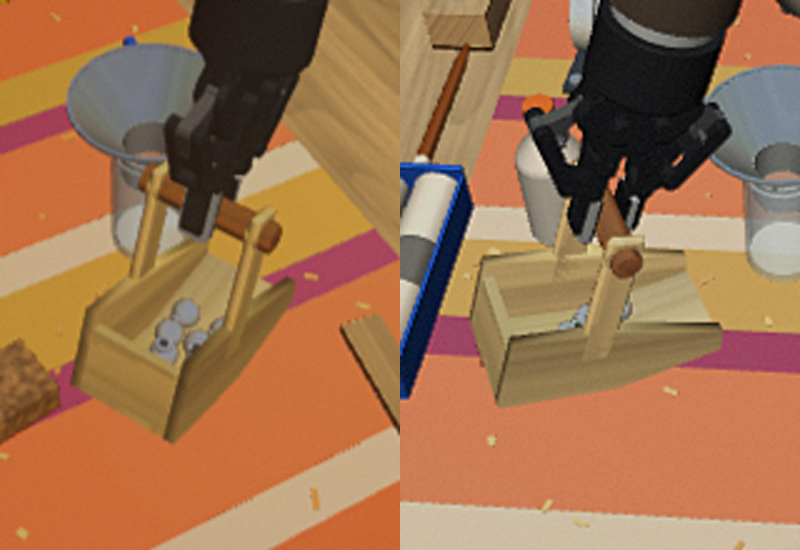

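The tote hangs from the dowel grasp, tilted as planned, with the knobs inside. The funnel is undisturbed.

Run:
```python
from v import *
T=(452.5,-42.3,337)
a=rotz_tool(195.4,40)
e=plan([(T,a)],0,step=30,ang=.1,grasp=True)
```

```text
[[[17, 20, -8], [0.03, 0.01, 0.02], 0], [[17, 19, -8], [0.04, 0.01, 0.02], 0], [[18, 18, -9], [0.04, 0.01, 0.02], 0], [[18, 18, -10], [0.03, 0.01, 0.02], 0], [[18, 17, -10], [0.04, 0.01, 0.01], 0], [[19, 17, -10], [0.03, 0.02, 0.02], 0], [[20, 16, -11], [0.04, 0.01, 0.02], 0], [[20, 15, -11], [0.03, 0.01, 0.02], 0]]
[[[20, 14, -11], [0.03, 0.01, 0.02], 0], [[20.7, 13.4, -11.8], [0.04, 0.011, 0.02], 0]]
end [464.2 -39.1 322.5] [ 0.747 -0.569  0.207 -0.272]
```

Emit:
send_rows:
  series:
    - [[17, 20, -8], [0.03, 0.01, 0.02], 0]
    - [[17, 19, -8], [0.04, 0.01, 0.02], 0]
    - [[18, 18, -9], [0.04, 0.01, 0.02], 0]
    - [[18, 18, -10], [0.03, 0.01, 0.02], 0]
    - [[18, 17, -10], [0.04, 0.01, 0.01], 0]
    - [[19, 17, -10], [0.03, 0.02, 0.02], 0]
    - [[20, 16, -11], [0.04, 0.01, 0.02], 0]
    - [[20, 15, -11], [0.03, 0.01, 0.02], 0]

```text
clock: 6.15
position: [487.2, 10.5, 319.1]
ee_rot: [0.77, -0.559, 0.185, -0.247]
contact_force: [0.3, 0.1, -5.2]
gripper_width: 18.2
grasp_force: 59.6
```

Emit:
send_rows:
  series:
    - [[20, 14, -11], [0.03, 0.01, 0.02], 0]
    - [[21, 13, -12], [0.04, 0.01, 0.02], 0]
    - [[0, 0, 0], [0, 0, 0], 0]
    - [[0, 0, 0], [0, 0, 0], 0]
    - [[0, 0, 0], [0, 0, 0], 0]

```text
clock: 6.65
position: [467.2, -37.9, 323.1]
ee_rot: [0.748, -0.569, 0.207, -0.273]
contact_force: [0.8, -0.1, -4.7]
gripper_width: 18.5
grasp_force: 59.6
```

Run:
```python
from v import *
s=st();R=Rot.from_quat(s["ee_rot"]);print(s["position"]-R.apply([0,0,19]),np.degrees(np.arccos(-R.as_matrix()[2,2])))
a=get_image("scene");b=get_image("side")
cv2.imwrite("pics/pre.png",np.hstack([crop(a[:,:,::-1],235,130,160,200,2.5),crop(b[:,:,::-1],235,130,160,200,2.5)]))
plan([(s["position"]-R.apply([0,0,19]),rotz_tool(195.4,64))],0,ang=.05,grasp=True)
```

```text
t 6.65 q [ 0.26 -0.25 -0.63 -0.01 -0.49  0.01] p [467.2 -37.9 323.1] F [ 0.8 -0.1 -4.7] w 18.5 g 59.6
[455.3638815  -41.17968508 337.59994899] 40.09512457584752
[[[0, -1, -0], [0.05, 0, 0], 0], [[0, -1, -0], [0.04, 0, 0], 0], [[0, -1, -0], [0.05, 0, 0], 0], [[0, -1, -0], [0.05, 0, 0], 0], [[0, 0, -0], [0.04, 0, 0], 0], [[0, -1, -0], [0.05, 0, 0], 0], [[0, -1, -0], [0.04, 0, 0], 0], [[0, -1, -0], [0.05, 0, 0], 0]]
[[[0.3, -1.1, -0.2], [0.047, 0.002, 0.001], 0]]
end [471.8 -36.6 329.3] [ 0.674 -0.514  0.321 -0.422]
```

View pics/pre.png

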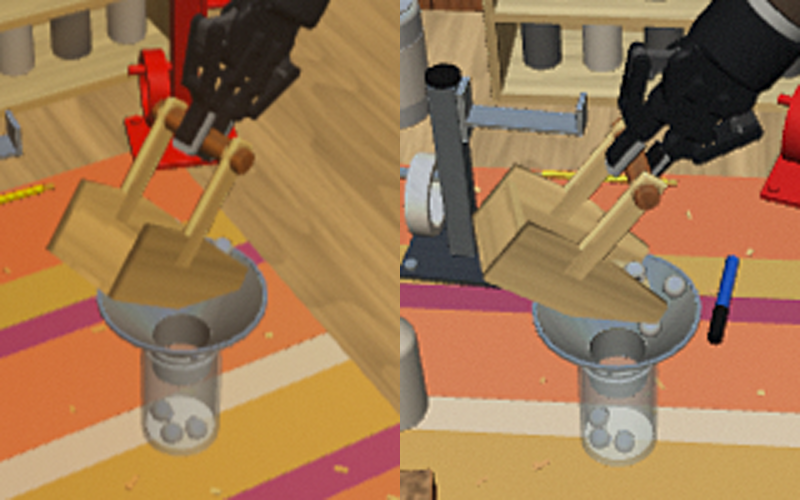

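Three knobs are already in the jar, and three more are dropping from the lip into the funnel, at (635,270), (673,285) and (650,325) in the right half of the crop. I'll wait and check again.

Emit:
send_rows:
  series:
    - [[0, 0, 0], [0, 0, 0], 0]
    - [[0, 0, 0], [0, 0, 0], 0]
    - [[0, 0, 0], [0, 0, 0], 0]
    - [[0, 0, 0], [0, 0, 0], 0]
    - [[0, 0, 0], [0, 0, 0], 0]
    - [[0, 0, 0], [0, 0, 0], 0]

```text
clock: 7.35
position: [466.4, -38.3, 323.4]
ee_rot: [0.747, -0.569, 0.208, -0.274]
contact_force: [0.3, -0.1, -3.9]
gripper_width: 17.9
grasp_force: 59.7
```

Run:
```python
from v import *
s=st()
a=get_image("scene");b=get_image("side")
cv2.imwrite("pics/pre2.png",np.hstack([crop(a[:,:,::-1],235,180,130,160,3),crop(b[:,:,::-1],250,170,130,160,3)]))
```

```text
t 7.35 q [ 0.26 -0.26 -0.63 -0.01 -0.49  0.01] p [466.4 -38.3 323.4] F [ 0.3 -0.1 -3.9] w 17.9 g 59.7
```

View pics/pre2.png

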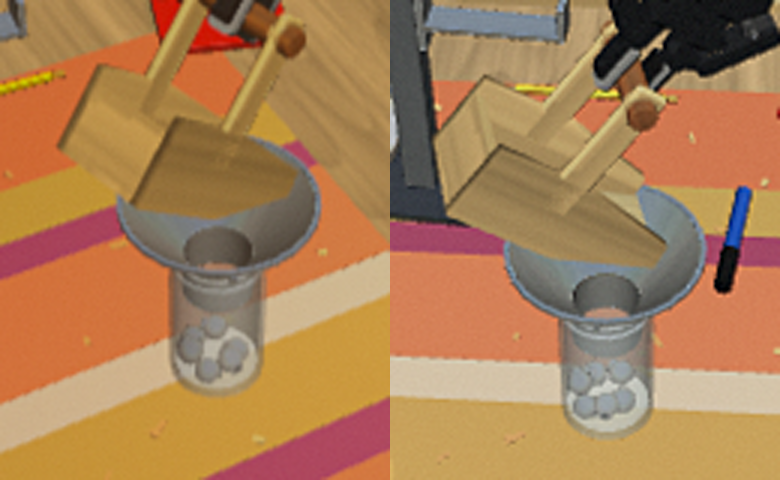

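All six knobs lie in the jar: six grey blobs at its floor, (579–624, 371–406) in the right crop. The funnel is still seated and the tote is empty. Before setting the tote down I'll measure its real tilt in the grip.

Run:
```python
from v import *
f=lambda p:np.array(p)/3+[235,180]-.33
g=lambda p:(np.array(p)-[390,0])/3+[250,170]-.33
P={k:tri({"scene":f(p),"side":g(q)}) for k,(p,q) in {"lipwall":((299,184),(665,243)),"bb":((133,204),(448,206)),"bt":((178,118),(499,147)),"dow":((291,40),(643,117))}.items()}
for k,v in P.items():print(k,np.round(v[0],1),round(v[1],1))
d=P["bt"][0]-P["bb"][0];print("back up-edge",np.linalg.norm(d),"tilt",np.degrees(np.arctan2(np.hypot(*d[:2]),d[2])))
d=P["bt"][0]-P["lipwall"][0];print("bt-lip len",np.linalg.norm(d),"exp 154; elev",np.degrees(np.arctan2(d[2],np.hypot(*d[:2]))),"minus 6 -> tilt; yaw",np.degrees(np.arctan2(d[1],d[0])))
s=monitor.read_state();R=Rot.from_quat(s["ee_rot"]);print("grasp",s["position"]-R.apply([0,0,19]))
```

```text
lipwall [429.7  -5.2 207.1] 5.6
bb [570.   26.1 270.3] 0.8
bt [534.1  19.1 319. ] 0.7
dow [444.    0.7 333.5] 1.4
back up-edge 60.882189445573914 tilt 36.94492982184445
bt-lip len 154.92040922766964 exp 154; elev 46.20544152924874 minus 6 -> tilt; yaw 13.067385973537442
grasp [454.53032888 -41.6291859  337.89325666]
```

Run:
```python
from v import *
R1=rotz_tool(213.2,0)
e=plan([((480,0,345),rotz_tool(198,30)),((600,200,320),R1),((600,200,155),R1)],0,step=34,ang=.1,grasp=True)
```

```text
[[[-17, -14, 9], [-0.09, -0.01, -0.02], 0], [[-16.4, -15.5, 7.1], [-0.088, -0.015, -0.017], 0], [[-22, -19, 16], [-0.07, -0.01, -0.04], 0], [[-21, -20, 14], [-0.08, -0.01, -0.03], 0], [[-20, -22, 13], [-0.07, -0.01, -0.04], 0], [[-20, -24, 11], [-0.08, -0.01, -0.04], 0], [[-18, -25, 9], [-0.07, -0.01, -0.04], 0], [[-16, -27, 8], [-0.08, -0.01, -0.03], 0]]
[[[-16.2, -27.6, 5.2], [-0.07, -0.01, -0.04], 0], [[0, 0, 33], [0, 0, 0], 0], [[0, 0, 33], [0, 0, 0], 0], [[0, 0, 33], [0, 0, 0], 0], [[0, 0, 33], [0, 0, 0], 0], [[0, 0.1, 33], [0, 0, 0], 0]]
end [600. 200. 136.] [ 0.88  -0.475  0.    -0.   ]
```

Emit:
send_rows:
  series:
    - [[-17, -14, 9], [-0.09, -0.01, -0.02], 0]
    - [[-16, -16, 7], [-0.09, -0.02, -0.02], 0]
    - [[-22, -19, 16], [-0.07, -0.01, -0.04], 0]
    - [[-21, -20, 14], [-0.08, -0.01, -0.03], 0]
    - [[-20, -22, 13], [-0.07, -0.01, -0.04], 0]
    - [[-20, -24, 11], [-0.08, -0.01, -0.04], 0]
    - [[-18, -25, 9], [-0.07, -0.01, -0.04], 0]
    - [[-16, -27, 8], [-0.08, -0.01, -0.03], 0]

```text
clock: 8.25
position: [585.4, 173.9, 305.1]
ee_rot: [0.871, -0.49, 0.019, -0.029]
contact_force: [1.0, -0.7, -2.9]
gripper_width: 18.0
grasp_force: 59.6
```

Emit:
send_rows:
  series:
    - [[-16, -28, 5], [-0.07, -0.01, -0.04], 0]
    - [[0, 0, 33], [0, 0, 0], 0]
    - [[0, 0, 33], [0, 0, 0], 0]
    - [[0, 0, 33], [0, 0, 0], 0]
    - [[0, 0, 33], [0, 0, 0], 0]
    - [[0, 0, 33], [0, 0, 0], 0]
    - [[0, 0, 0], [0, 0, 0], 0]

```text
clock: 8.95
position: [596.9, 199.7, 130.9]
ee_rot: [0.881, -0.474, -0.005, 0.004]
contact_force: [-0.9, -0.0, -4.6]
gripper_width: 18.2
grasp_force: 59.6
```

Run:
```python
from v import *
s=st();R=Rot.from_quat(s["ee_rot"]);g=s["position"]-R.apply([0,0,19]);print(g,np.round(R.as_matrix(),3).tolist())
plan([((600,200,145),rotz_tool(213.2,0))],0,grasp=True)
a=get_image("scene");b=get_image("side")
cv2.imwrite("pics/pl.png",np.hstack([crop(a[:,:,::-1],270,310,130,130,3),crop(b[:,:,::-1],200,310,130,130,3)]))
```

```text
t 8.95 q [ 0.58  0.48 -0.1  -0.01 -1.    0.01] p [596.9 199.7 130.9] F [-0.9 -0.  -4.6] w 18.2 g 59.6
[597.14436003 199.75680657 149.89067346] [[0.551, -0.834, -0.012], [-0.834, -0.551, -0.002], [-0.005, 0.011, -1.0]]
[[[1.5, -2.8, 4.9], [0.011, 0.005, 0.005], 0]]
end [600. 200. 126.] [ 0.88  -0.476  0.    -0.   ]
```

View pics/pl.png

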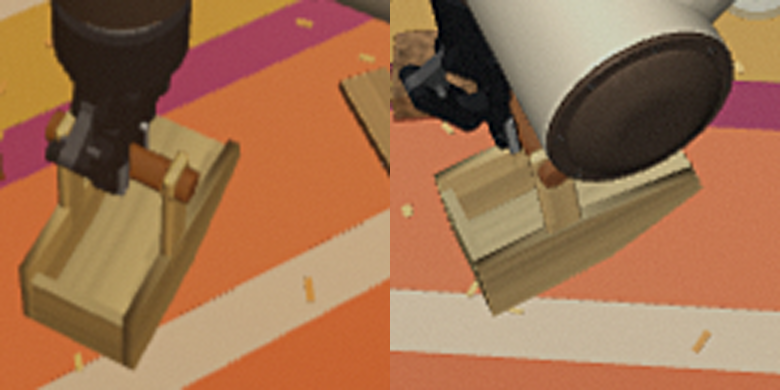

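The tote is empty and almost level just above the bench, so I'll lower it gently.

Emit:
send_rows:
  series:
    - [[0, 0, 5], [0.01, 0, 0], 0]
    - [[0, 0, 4], [0, 0, 0], 0]
    - [[0, 0, 3], [0, 0, 0], 0]
    - [[0, 0, 2], [0, 0, 0], 0]
    - [[0, 0, 0], [0, 0, 0], 0]
    - [[0, 0, 0], [0, 0, 0], 0]

```text
clock: 9.65
position: [599.6, 200.9, 122.8]
ee_rot: [0.881, -0.473, 0.001, -0.005]
contact_force: [0.1, -0.0, -2.9]
gripper_width: 18.3
grasp_force: 59.6
```

Emit:
send_rows:
  series:
    - [[0, 0, 2], [0, 0, 0], 0]
    - [[0, 0, 0], [0, 0, 0], 0]
    - [[0, 0, 0], [0, 0, 0], 0]

```text
clock: 9.95
position: [599.4, 200.8, 120.5]
ee_rot: [0.881, -0.473, 0.001, -0.005]
contact_force: [0.2, 0.2, -3.9]
gripper_width: 17.9
grasp_force: 59.6
```

Emit:
send_rows:
  series:
    - [[0, 0, 2], [0, 0, 0], 0]
    - [[0, 0, 0], [0, 0, 0], 0]
    - [[0, 0, 1], [0, 0, 0], 0]
    - [[0, 0, 0], [0, 0, 0], 0]
    - [[0, 0, 0], [0, 0, 0], 0]

```text
clock: 10.45
position: [599.5, 200.9, 117.6]
ee_rot: [0.881, -0.473, 0.001, -0.005]
contact_force: [0.2, -0.9, -3.4]
gripper_width: 18.0
grasp_force: 59.6
```

Emit:
send_rows:
  series:
    - [[0, 0, 1], [0, 0, 0], 0]
    - [[0, 0, 0], [0, 0, 0], 0]
    - [[0, 0, 0], [0, 0, 0], 0]

```text
clock: 10.75
position: [599.5, 200.9, 116.6]
ee_rot: [0.881, -0.473, 0.001, -0.005]
contact_force: [-0.9, 0.3, -3.2]
gripper_width: 18.1
grasp_force: 59.6
```

Emit:
send_rows:
  series:
    - [[0, 0, 1], [0, 0, 0], 0]
    - [[0, 0, 0], [0, 0, 0], 0]
    - [[0, 0, 0], [0, 0, 0], 0]

```text
clock: 11.05
position: [599.5, 200.8, 115.6]
ee_rot: [0.881, -0.473, 0.001, -0.005]
contact_force: [0.2, -0.4, -3.1]
gripper_width: 17.9
grasp_force: 59.6
```

Emit:
send_rows:
  series:
    - [[0, 0, 1], [0, 0, 0], 0]
    - [[0, 0, 0], [0, 0, 0], 0]
    - [[0, 0, 0], [0, 0, 0], 0]

```text
clock: 11.35
position: [599.5, 201.0, 114.8]
ee_rot: [0.881, -0.473, 0.001, -0.005]
contact_force: [-0.2, -0.9, -1.8]
gripper_width: 18.0
grasp_force: 59.9
```

Emit:
send_rows:
  series:
    - [[0, 0, 1], [0, 0, 0], 0]
    - [[0, 0, 0], [0, 0, 0], 0]
    - [[0, 0, 0], [0, 0, 0], 0]

```text
clock: 11.65
position: [599.6, 201.0, 114.8]
ee_rot: [0.881, -0.473, 0.001, -0.005]
contact_force: [-3.1, 0.0, 5.9]
gripper_width: 17.7
grasp_force: 60.6
```

Emit:
send_rows:
  series:
    - [[0, 0, 1], [0, 0, 0], 0]
    - [[0, 0, 0], [0, 0, 0], 0]
    - [[0, 0, 0], [0, 0, 0], 0]

```text
clock: 11.95
position: [599.6, 201.0, 114.7]
ee_rot: [0.881, -0.473, 0.001, -0.005]
contact_force: [-5.9, 0.7, 8.5]
gripper_width: 17.9
grasp_force: 61.0
```

Emit:
send_rows:
  series:
    - [[0, 0, 0], [0, 0, 0], 30]
    - [[0, 0, 0], [0, 0, 0], 50]
    - [[0, 0, 0], [0, 0, 0], 85]
    - [[0, 0, 0], [0, 0, 0], 85]
    - [[0, 0, 0], [0, 0, 0], 85]
    - [[0, 0, -30], [0, 0, 0], 85]
    - [[0, 0, -40], [0, 0, 0], 85]
    - [[0, 0, -40], [0, 0, 0], 85]

```text
clock: 12.75
position: [598.7, 199.8, 223.3]
ee_rot: [0.881, -0.473, 0.0, -0.004]
contact_force: [0.6, 0.9, 0.1]
gripper_width: 84.9
grasp_force: 0.0
```

Run:
```python
from v import *
s=st()
yaw=33.5; rz=Rot.from_euler("z",yaw,degrees=True)
t=np.array([599.5,201,0])-rz.apply([-10,0,0]); G=rz.apply([-75,36,45])+t; print("tote",t,"side",G)
# tool for pinch: z along (sin a,0,-cos a) in tote, y along +-tote y
a=np.radians(40)
for sg in (1,-1):
    z=rz.apply([np.sin(a),0,-np.cos(a)]);y=rz.apply([0,sg,0]);x=np.cross(y,z);Q=Rot.from_matrix(np.c_[x,y,z])
    R=Rot.from_quat(s["ee_rot"]);print(sg,(R.inv()*Q).as_rotvec())
# predicted corner pixels of the tote for a check by mask later
```

```text
t 12.75 q [ 0.58  0.4   0.01 -0.   -1.17  0.01] p [598.7 199.8 223.3] F [0.6 0.9 0.1] w 84.9 g 0.0
tote [607.83885822 206.51936985   0.        ] side [525.42769009 195.14398555  45.        ]
1 [ 0.54291382 -0.53826669  1.50183624]
-1 [ 0.53834168  0.54298946 -1.502841  ]
```

```bash
cat >> v.py <<'E'
def pinch(yaw,a=40.,sg=1):
    rz=Rot.from_euler("z",yaw,degrees=True);a=np.radians(a)
    z=rz.apply([np.sin(a),0,-np.cos(a)]);y=rz.apply([0,sg,0]);return Rot.from_matrix(np.c_[np.cross(y,z),y,z])
E
python3 - <<'E'
from v import *
yaw=33.5;rz=Rot.from_euler("z",yaw,degrees=True);t=np.array([607.8,206.5,0]);Q=pinch(yaw)
W=lambda p:rz.apply(p)+t
plan([(W([-140,36,215]),Q),(W([-120,36,113]),Q)],50,step=35,ang=.12,grasp=True)
E
```

```text
[[[-3, 8, 2], [0.04, -0.04, 0.1], 50], [[-2, 8, 1], [0.03, -0.03, 0.1], 50], [[-1, 8, 1], [0.04, -0.04, 0.1], 50], [[-1, 9, 1], [0.04, -0.03, 0.1], 50], [[1, 8, 1], [0.03, -0.04, 0.1], 50], [[1, 8, -0], [0.04, -0.03, 0.1], 50], [[3, 8, -0], [0.03, -0.04, 0.1], 50], [[3, 7, -1], [0.04, -0.04, 0.1], 50]]
[[[4, 7, -1], [0.04, -0.03, 0.1], 50], [[5, 7, -2], [0.03, -0.04, 0.1], 50], [[5, 6, -2], [0.04, -0.03, 0.1], 50], [[6, 5, -2], [0.03, -0.04, 0.1], 50], [[6, 4, -3], [0.04, -0.04, 0.1], 50], [[7, 3, -4], [0.04, -0.03, 0.1], 50], [[7, 3.1, -3.3], [0.034, -0.037, 0.102], 50], [[17, 0, 30], [0, 0, -0], 50]]
[[[16, 0, 31], [0, 0, -0], 50], [[17.2, 0, 30], [0, 0, -0], 50]]
end [498.1 177.   98.4] [ 0.271 -0.9   -0.098 -0.327]
```

Emit:
send_rows:
  series:
    - [[-3, 8, 2], [0.04, -0.04, 0.1], 50]
    - [[-2, 8, 1], [0.03, -0.03, 0.1], 50]
    - [[-1, 8, 1], [0.04, -0.04, 0.1], 50]
    - [[-1, 9, 1], [0.04, -0.03, 0.1], 50]
    - [[1, 8, 1], [0.03, -0.04, 0.1], 50]
    - [[1, 8, 0], [0.04, -0.03, 0.1], 50]
    - [[3, 8, 0], [0.03, -0.04, 0.1], 50]
    - [[3, 7, -1], [0.04, -0.04, 0.1], 50]

```text
clock: 13.55
position: [535.4, 184.4, 209.7]
ee_rot: [-0.608, 0.767, 0.058, 0.196]
contact_force: [-0.7, 0.0, 0.5]
gripper_width: 50.1
grasp_force: 0.0
```

Emit:
send_rows:
  series:
    - [[4, 7, -1], [0.04, -0.03, 0.1], 50]
    - [[5, 7, -2], [0.03, -0.04, 0.1], 50]
    - [[5, 6, -2], [0.04, -0.03, 0.1], 50]
    - [[6, 5, -2], [0.03, -0.04, 0.1], 50]
    - [[6, 4, -3], [0.04, -0.04, 0.1], 50]
    - [[7, 3, -4], [0.04, -0.03, 0.1], 50]
    - [[7, 3, -3], [0.03, -0.04, 0.1], 50]
    - [[0, 0, 0], [0, 0, 0], 50]

```text
clock: 14.35
position: [489.1, 155.8, 204.2]
ee_rot: [-0.291, 0.897, 0.106, 0.317]
contact_force: [0.2, -0.1, -0.1]
gripper_width: 49.8
grasp_force: 0.0
```

Run:
```python
from v import *
s=st();R=Rot.from_quat(s["ee_rot"])
# re-measure tote now that the arm is back a little
a=get_image("scene");b=get_image("side")
cv2.imwrite("pics/re.png",np.hstack([crop(a[:,:,::-1],275,290,130,150,3),crop(b[:,:,::-1],200,290,130,150,3)]))
yaw=33.5;rz=Rot.from_euler("z",yaw,degrees=True);t=np.array([607.8,206.5,0])
for n,m in {"bb+":(50,40,0),"lip+":(-103,40,46),"dow+":(-10,44,131),"bt-":(50,-40,62)}.items():
    X=rz.apply(m)+t;u=(proj("scene",X)-[275,290]+.33)*3;v=(proj("side",X)-[200,290]+.33)*3+[390,0];print(n,np.round(u),np.round(v))
```

```text
t 14.35 q [ 0.62 -0.01 -0.74 -0.08 -0.16 -1.49] p [489.1 155.8 204.2] F [ 0.2 -0.1 -0.1] w 49.8 g 0.0
bb+ [111. 448.] [493. 390.]
lip+ [218. 222.] [695. 250.]
dow+ [168. 262.] [558. 247.]
bt- [ -2. 342.] [435. 247.]
```

View pics/re.png

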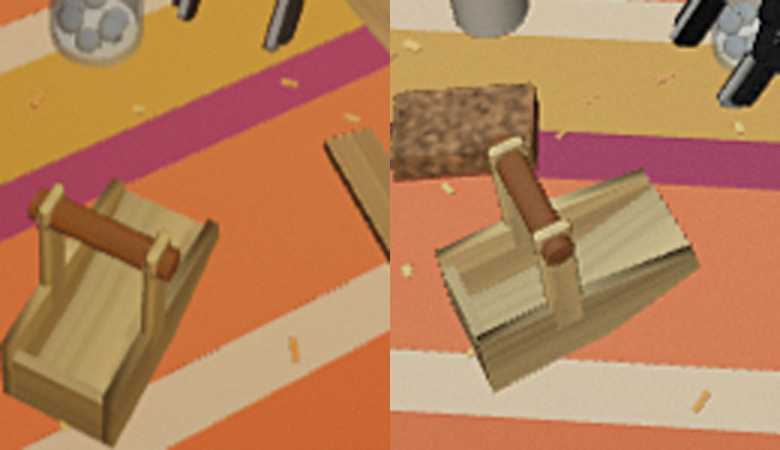

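The re-check matches: predicted corners such as bb+ (111,448) and lip+ (218,222) lie on the tote's real corners, so it stands upright at the pose I assumed. Joint 5 is at its limit at 40° of tilt, so I'll fit the arm geometry to find which tilt is feasible.

```bash
cat >> v.py <<'E'
DAT=[([-1.0734,.38545,.00679,0,-1.194],(147.7,-606.8,230.4)),([.62,.53,-.07,0,-.98],(609.9,237.3,114.9)),([.64,.14,-.19,.06,-.9],(570.6,206.6,313.5)),([.26,-.255,-.63,-.01,-.49],(466.8,-38.1,323.2)),([.58,.48,-.1,-.01,-1.],(596.9,199.7,130.9)),([.58,.4,.01,0,-1.17],(598.7,199.8,223.3)),([.62,-.01,-.74,-.08,-.16],(489.1,155.8,204.2))]
def fk(k,q):
    L1,L2,D,h,c=k; f=q[1]-q[2]
    A=Rot.from_euler("z",q[0])*Rot.from_euler("y",f)          # forearm x axis
    z=(A*Rot.from_euler("x",q[3])*Rot.from_euler("y",-q[4])).apply([1,0,0])
    w=Rot.from_euler("z",q[0]).apply([L1*np.sin(q[1])+L2*np.cos(f),-c,h+L1*np.cos(q[1])-L2*np.sin(f)])
    return w+D*z,z
E
python3 - <<'E'
from v import *
from scipy.optimize import least_squares
F=lambda k:np.concatenate([fk(k,q)[0]-p for q,p in DAT])
r=least_squares(F,[572,419,314,169,161]);k=r.x;print(np.round(k,1),np.round(r.fun.reshape(-1,3),1).tolist())
lo=np.array([-3.14,-1.21,-1.07,-3.16,-2.99]);hi=np.array([3.14,2.06,1.41,2.05,-.16])
def ik(tcp,z,q0):
    g=lambda q:np.concatenate([(fk(k,q)[0]-tcp)/100,(fk(k,q)[1]-z)*3])
    s=least_squares(g,q0,bounds=(lo,hi));return s.x,np.abs(s.fun).max()
rz=Rot.from_euler("z",33.5,degrees=True);t=np.array([607.8,206.5,0])
for a in (15,20,25,30,35):
    out=[]
    for nm,yw,G in (("G",33.5,rz.apply([-75,36,45])+t),("pre",33.5,rz.apply([-110,36,105])+t)):
        z=pinch(yw,a).apply([0,0,1]);out.append((nm,)+ik(G+19*z,z,[.6,.3,-.4,0,-.5]))
    for dz,dx in ((118,-70),(118,-10),(75,-10)):
        rh=Rot.from_euler("z",-3.5,degrees=True);H=np.array([554.9,-282.4,131+dz])+rh.apply([dx,0,0]);G=H+rh.apply([-65,36,-86])
        z=pinch(-3.5,a).apply([0,0,1]);out.append((f"h{dz},{dx}",)+ik(G+19*z,z,[-.1,.3,-.4,0,-.5]))
    for o in out:print(a,o[0],np.round(o[1],2),round(o[2],3))
E
```

```text
[543.8 433.  272.1 161.8 162.4] [[-1.2, -3.5, 3.1], [-3.0, -3.6, -0.5], [-18.8, 17.7, -9.6], [2.6, -6.4, -0.9], [4.3, -2.7, 3.9], [4.9, 1.5, 2.7], [4.9, -7.0, 1.3]]
15 G [ 0.66  0.44 -0.55 -0.06 -0.31] 0.0
15 pre [ 0.66  0.29 -0.58 -0.05 -0.43] 0.0
15 h118,-70 [-0.19  0.14 -0.6   0.06 -0.57] 0.0
15 h118,-10 [-0.17  0.23 -0.48  0.05 -0.6 ] 0.0
15 h75,-10 [-0.17  0.29 -0.53  0.06 -0.49] 0.0
20 G [ 0.66  0.43 -0.6  -0.14 -0.19] 0.0
20 pre [ 0.67  0.27 -0.64 -0.09 -0.31] 0.0
20 h118,-70 [-0.2   0.12 -0.65  0.11 -0.46] 0.0
20 h118,-10 [-0.18  0.21 -0.53  0.09 -0.48] 0.0
20 h75,-10 [-0.18  0.28 -0.58  0.11 -0.37] 0.0
25 G [ 0.67  0.42 -0.62 -0.28 -0.16] 0.104
25 pre [ 0.67  0.26 -0.69 -0.2  -0.19] 0.0
25 h118,-70 [-0.21  0.1  -0.7   0.18 -0.34] 0.0
25 h118,-10 [-0.18  0.19 -0.58  0.15 -0.36] 0.0
25 h75,-10 [-0.18  0.26 -0.63  0.21 -0.25] 0.0
30 G [ 0.68  0.43 -0.74 -2.77 -0.16] 0.073
30 pre [ 0.69  0.24 -0.71 -0.46 -0.16] 0.114
30 h118,-70 [-0.21  0.09 -0.75  0.34 -0.23] 0.0
30 h118,-10 [-0.19  0.18 -0.64  0.27 -0.25] 0.0
30 h75,-10 [-0.2   0.25 -0.67  0.49 -0.16] 0.03
35 G [ 0.67  0.43 -0.76 -2.92 -0.24] 0.0
35 pre [ 0.7   0.26 -0.82 -2.65 -0.16] 0.062
35 h118,-70 [-0.24  0.08 -0.78  0.78 -0.16] 0.041
35 h118,-10 [-0.21  0.17 -0.67  0.6  -0.16] 0.028
35 h75,-10 [-0.24  0.27 -0.74  2.04 -0.16] 0.109
```

Run:
```python
from v import *
yaw=33.5;rz=Rot.from_euler("z",yaw,degrees=True);t=np.array([607.8,206.5,0]);Q=pinch(yaw,18)
W=lambda p:rz.apply(p)+t
plan([(W([-95,36,118]),Q),(W([-71,36,45.5]),Q)],50,step=26,ang=.12,grasp=True)
```

```text
[[[8, 2, 21], [0.01, 0.07, 0.01], 50], [[6, 2, 22], [0, 0.08, 0.01], 50], [[5, 3, 22], [0.01, 0.07, 0], 50], [[4, 2, 22], [0, 0.08, 0.01], 50], [[1.1, 2.6, 21.7], [0.006, 0.071, 0.009], 50], [[0, 0, 25], [0, 0, -0], 50], [[0, 0, 26], [0, 0, -0], 50], [[-0.4, 0, 25.3], [0, 0, -0], 50]]
end [533.6 200.6  27.4] [-0.284  0.946  0.045  0.15 ]
```

Emit:
send_rows:
  series:
    - [[8, 2, 21], [0.01, 0.07, 0.01], 50]
    - [[6, 2, 22], [0, 0.08, 0.01], 50]
    - [[5, 3, 22], [0.01, 0.07, 0], 50]
    - [[4, 2, 22], [0, 0.08, 0.01], 50]
    - [[1, 3, 22], [0.01, 0.07, 0.01], 50]
    - [[0, 0, 25], [0, 0, 0], 50]
    - [[0, 0, 0], [0, 0, 0], 50]
    - [[0, 0, 0], [0, 0, 0], 50]

```text
clock: 15.25
position: [519.5, 191.5, 74.9]
ee_rot: [-0.283, 0.946, 0.044, 0.149]
contact_force: [0.1, 0.3, -0.8]
gripper_width: 50.0
grasp_force: 0.0
```

Run:
```python
from v import *
st();yaw=33.5;rz=Rot.from_euler("z",yaw,degrees=True);t=np.array([607.8,206.5,0]);Q=pinch(yaw,18)
plan([(rz.apply([-71,36,45.5])+t,Q)],50,step=13,ang=.12,grasp=True)
```

```text
t 15.25 q [ 0.66  0.33 -0.63  0.09 -0.3  -1.73] p [519.5 191.5  74.9] F [ 0.1  0.3 -0.8] w 50.0 g 0.0
[[[0, 0, 13], [0, 0, -0], 50], [[-1, 0, 12], [0, 0, -0], 50], [[0, 0, 13], [0, 0, -0], 50], [[-0.4, -0.1, 12.3], [-0.003, -0.002, -0.002], 50]]
end [533.6 200.6  27.4] [-0.284  0.946  0.045  0.15 ]
```

Emit:
send_rows:
  series:
    - [[0, 0, 13], [0, 0, 0], 50]
    - [[-1, 0, 12], [0, 0, 0], 50]
    - [[0, 0, 13], [0, 0, 0], 50]
    - [[0, 0, 12], [0, 0, 0], 50]
    - [[0, 0, 0], [0, 0, 0], 50]
    - [[0, 0, 0], [0, 0, 0], 50]

```text
clock: 15.85
position: [533.1, 200.2, 28.4]
ee_rot: [-0.283, 0.946, 0.044, 0.15]
contact_force: [-0.2, -0.9, 0.0]
gripper_width: 50.0
grasp_force: 0.0
```

Emit:
send_rows:
  series:
    - [[0, 0, 0], [0, 0, 0], 20]
    - [[0, 0, 0], [0, 0, 0], 12]
    - [[0, 0, 0], [0, 0, 0], 12]
    - [[0, 0, 0], [0, 0, 0], 0]
    - [[0, 0, 0], [0, 0, 0], 0]
    - [[0, 0, 0], [0, 0, 0], 0]
    - [[0, 0, 0], [0, 0, 0], 0]

```text
clock: 16.55
position: [533.1, 200.6, 28.5]
ee_rot: [-0.283, 0.946, 0.044, 0.15]
contact_force: [-2.7, -0.3, 5.9]
gripper_width: 6.9
grasp_force: 61.1
```

Run:
```python
from v import *
s=st();R=Rot.from_quat(s["ee_rot"]);print(s["position"]-R.apply([0,0,19]))
```

```text
t 16.55 q [ 0.65  0.43 -0.65  0.14 -0.18 -1.78] p [533.1 200.6  28.5] F [-2.7 -0.3  5.9] w 6.9 g 61.1
[528.16393906 197.35422583  46.57236572]
```

Run:
```python
from v import *
s=monitor.read_state();R=Rot.from_quat(s["ee_rot"]);g=s["position"]-R.apply([0,0,19])
plan([(g+[0,0,100],R)],0,step=20,grasp=True)
```

```text
[[[-6, 0, -19], [0, 0, 0], 0], [[-6, 0, -19], [0, 0, 0], 0], [[-7, 0, -19], [0, 0, 0], 0], [[-6, 0, -19], [0, 0, 0], 0], [[-5.9, -0.2, -19.1], [0, 0, 0], 0]]
end [533.1 200.5 128.5] [-0.283  0.946  0.044  0.15 ]
```

Emit:
send_rows:
  series:
    - [[-3, 0, -9], [0, 0, 0], 0]
    - [[-6, 0, -19], [0, 0, 0], 0]
    - [[-6, 0, -19], [0, 0, 0], 0]
    - [[-6, 0, -19], [0, 0, 0], 0]
    - [[-6, 0, -19], [0, 0, 0], 0]
    - [[-3, 0, -10], [0, 0, 0], 0]
    - [[0, 0, 0], [0, 0, 0], 0]
    - [[0, 0, 0], [0, 0, 0], 0]

```text
clock: 17.35
position: [531.1, 199.2, 126.0]
ee_rot: [-0.283, 0.947, 0.043, 0.148]
contact_force: [-0.1, 0.5, -3.3]
gripper_width: 6.7
grasp_force: 59.7
```

Run:
```python
from v import *
s=st();R=Rot.from_quat(s["ee_rot"]);print(s["position"]-R.apply([0,0,19]))
a=get_image("scene");b=get_image("side")
cv2.imwrite("pics/l2.png",np.hstack([crop(a[:,:,::-1],265,250,130,150,3),crop(b[:,:,::-1],190,250,130,150,3)]))
```

```text
t 17.35 q [ 0.66  0.27 -0.53  0.06 -0.47 -1.69] p [531.1 199.2 126. ] F [-0.1  0.5 -3.3] w 6.7 g 59.7
[526.23287999 196.08577748 144.09945246]
```

View pics/l2.png

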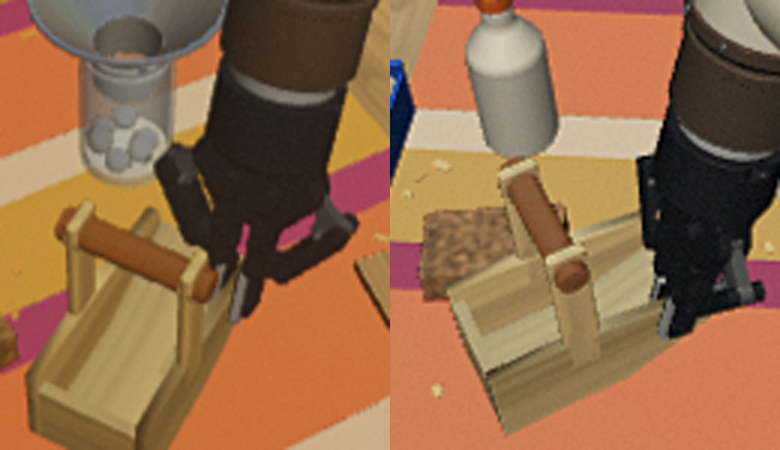

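The tote is held by its +y wall at the lip end and hangs nearly level, with its handle free and the knobs visible in the jar. That was my last allowed picture, so from here I'll check numerically. First I'll compare its measured corners with a rigid, non-sagging prediction.

```bash
cat >> v.py <<'E'
_R0=Rot.from_quat([-0.283,0.946,0.044,0.15]);_p0=np.array([533.1,200.6,28.5])
_rz=Rot.from_euler("z",33.5,degrees=True);_t=np.array([607.8,206.5,0])
RT=_R0.inv()*_rz; PT=_R0.inv().apply(_t-_p0)      # tote in tool (rigid pinch)
def tote(s=None):
    s=s or monitor.read_state();R=Rot.from_quat(s["ee_rot"]);return R*RT,R.apply(PT)+s["position"]
E
python3 - <<'E'
from v import *
R,t=tote();print("pred tote",t,R.as_euler("ZYX",degrees=True))
f=lambda p:np.array(p)/3+[265,250]-.33
g=lambda p:(np.array(p)-[390,0])/3+[190,250]-.33
D={"d-":((66,220),(514,168),(-10,-45,131)),"d+":((205,284),(571,275),(-10,45,131)),"bt+":((137,432),(489,374),(50,40,62)),"bt-":((32,375),(447,291),(50,-40,62))}
X=[];M=[]
for k,(p,q,m) in D.items():
    x,e=tri({"scene":f(p),"side":g(q)});pr=R.apply(m)+t;print(k,np.round(x,1),round(e,1),"pred",np.round(pr,1),"pix pred",np.round((proj("scene",pr)-[265,250]+.33)*3),np.round((proj("side",pr)-[190,250]+.33)*3+[390,0]));X.append(x);M.append(m)
E
```

```text
pred tote [605.69249507 205.01148813  96.8217918 ] [3.34531207e+01 2.88337842e-01 9.64558800e-03]
d- [622.8 162.4 228.8] 0.6 pred [622.7 162.3 227.9] pix pred [ 66. 222.] [515. 168.]
d+ [574.6 237.2 227.8] 0.5 pred [573.1 237.4 227.9] pix pred [208. 284.] [574. 274.]
bt+ [628.8 259.8 152.7] 0.6 pred [625.6 266.1 158.6] pix pred [147. 432.] [490. 379.]
bt- [666.5 203.5 156.9] 1.5 pred [669.7 199.4 158.6] pix pred [ 24. 373.] [444. 281.]
```

The tote has not sagged: the measured dowel ends match the rigid prediction to about 1 mm. Next I'll refine the hook pose from known heights.

Run:
```python
from v import *
o1,o2=np.array((155,170)),np.array((226,145))
S=lambda p:np.array(p)/4+o1-.375
D=lambda p:(np.array(p)-[400,0])/4+o2-.375
for n,p,q,z in (("cap",(102,62),(505,62),241),("tip",(342,32),(729,97),223),("tipfar",(333,20),(735,90),223),("tipnear",(352,45),(724,105),223)):
    print(n,np.round(onz("scene",S(p),z)[:2],1),np.round(onz("side",D(q),z)[:2],1))
# hook arm mask: bluish-grey strip, z=196
for n,fn in (("scene","pics/scene0.png"),("side","pics/side0.png")):
    im=cv2.imread(fn).astype(int);b,g,r=im[...,0],im[...,1],im[...,2]
    x0,y0,x1,y1=(195,172,238,203) if n=="scene" else (263,168,306,186)
    m=np.zeros(im.shape[:2],np.uint8);m[y0:y1,x0:x1]=((b-r>8)&(b>85))[y0:y1,x0:x1]
    c=max(cv2.findContours(m,0,2)[0],key=cv2.contourArea);Q=np.array([onz(n,p,196)[:2] for p in c[:,0,:].astype(float)])
    print(n,cv2.contourArea(c),cv2.minAreaRect(Q.astype(np.float32)))
# base plate corners picked by eye at z=10
for n,P in (("scene",[(165,262),(176,280),(224,262)]),("side",[(233,240),(247,219),(288,222),(283,245)])):
    print(n,[np.round(onz(n,p,10)[:2]).tolist() for p in P])
```

```text
cap [ 663.8 -284. ] [ 661.  -281.9]
tip [ 526.5 -272.7] [ 523.5 -278.5]
tipfar [ 526.5 -286.2] [ 520.4 -286.1]
tipnear [ 526.3 -258.3] [ 525.7 -270. ]
scene 94.5 ((562.6424560546875, -276.7197265625), (23.265199661254883, 59.92390823364258), 85.6664047241211)
side 260.0 ((584.488037109375, -278.5648193359375), (29.507444381713867, 111.88079071044922), 85.31538391113281)
scene [[734.0, -308.0], [728.0, -235.0], [603.0, -239.0]]
side [[731.0, -237.0], [708.0, -326.0], [591.0, -319.0], [593.0, -226.0]]
```

```bash
cat >> v.py <<'E'
YH=-4.;SEAT=np.array([555.6,-276.6,196.])
def tool_for(handle,yaw):
    Rt=Rot.from_euler("z",yaw,degrees=True);R=Rt*RT.inv();t=np.array(handle)-Rt.apply([-10,0,131]);return t-R.apply(PT),R
def hk(dx,z,dy=0): return SEAT*[1,1,0]+Rot.from_euler("z",YH,degrees=True).apply([dx,dy,0])+[0,0,z]
E
python3 - <<'E'
from v import *
from scipy.optimize import least_squares
k=[543.8,433,272.1,161.8,162.4];lo=np.array([-3.14,-1.21,-1.07,-3.16,-2.99]);hi=np.array([3.14,2.06,1.41,2.05,-.16])
for h,y in (((597,200,360),33.5),(hk(-115,360),YH),(hk(-115,246),YH),(hk(-6,246),YH),(hk(-6,206),YH)):
    p,R=tool_for(h,y);z=R.apply([0,0,1]);g=lambda q:np.concatenate([(fk(k,q)[0]-p)/100,(fk(k,q)[1]-z)*3])
    s=least_squares(g,[0,.2,-.5,0,-.5],bounds=(lo,hi));print(np.round(h),np.round(s.x,2),round(np.abs(s.fun).max(),3))
e=plan([tool_for((597,200,360),33.5),tool_for(hk(-115,360),YH)],0,step=30,ang=.1)
E
```

```text
[597 200 360] [ 0.66  0.12 -0.32 -0.04 -0.82] 0.0
[ 441. -269.  360.] [-0.18 -0.09 -0.54  0.04 -0.81] 0.0
[ 441. -269.  246.] [-0.18  0.05 -0.72  0.07 -0.49] 0.0
[ 550. -276.  246.] [-0.16  0.23 -0.51  0.05 -0.53] 0.0
[ 550. -276.  206.] [-0.16  0.29 -0.55  0.06 -0.42] 0.0
[[[-8, 0, -25], [0, 0, -0], 0], [[-8, 0, -25], [0, 0, -0], 0], [[-8, 0, -25], [0, 0, -0], 0], [[-8, 0, -26], [0, 0, -0], 0], [[-7.9, 0.4, -24.7], [0, -0.005, -0.001], 0], [[21, -17, -7], [0.01, 0, 0.04], 0], [[20, -19, -6], [0.02, 0, 0.04], 0], [[20, -19, -7], [0.01, 0, 0.04], 0]]
[[[19, -20, -6], [0.01, 0, 0.04], 0], [[18, -21, -6], [0.01, 0, 0.03], 0], [[17, -22, -5], [0.02, 0, 0.04], 0], [[17, -22, -5], [0.01, 0, 0.04], 0], [[15, -23, -5], [0.01, 0, 0.04], 0], [[15, -24, -5], [0.01, 0, 0.04], 0], [[14, -24, -5], [0.02, 0, 0.04], 0], [[12, -25, -4], [0.01, 0, 0.04], 0]]
[[[12, -25, -3], [0.01, 0, 0.04], 0], [[11, -26, -4], [0.01, 0, 0.04], 0], [[9, -26, -3], [0.02, 0, 0.03], 0], [[9, -27, -3], [0.01, 0, 0.04], 0], [[7.8, -26.9, -2.3], [0.012, 0.001, 0.043], 0]]
end [ 388.  -228.5  257.5] [ 0.036  0.987 -0.006  0.156]
```

Emit:
send_rows:
  series:
    - [[-8, 0, -25], [0, 0, 0], 0]
    - [[-8, 0, -25], [0, 0, 0], 0]
    - [[-8, 0, -25], [0, 0, 0], 0]
    - [[-8, 0, -26], [0, 0, 0], 0]
    - [[-8, 0, -25], [0, 0, 0], 0]
    - [[21, -17, -7], [0.01, 0, 0.04], 0]
    - [[20, -19, -6], [0.02, 0, 0.04], 0]
    - [[20, -19, -7], [0.01, 0, 0.04], 0]

```text
clock: 18.25
position: [503.2, 118.6, 258.1]
ee_rot: [-0.222, 0.963, 0.033, 0.15]
contact_force: [0.3, -0.4, -4.1]
gripper_width: 6.8
grasp_force: 59.7
```

Emit:
send_rows:
  series:
    - [[19, -20, -6], [0.01, 0, 0.04], 0]
    - [[18, -21, -6], [0.01, 0, 0.03], 0]
    - [[17, -22, -5], [0.02, 0, 0.04], 0]
    - [[17, -22, -5], [0.01, 0, 0.04], 0]
    - [[15, -23, -5], [0.01, 0, 0.04], 0]
    - [[15, -24, -5], [0.01, 0, 0.04], 0]
    - [[14, -24, -5], [0.02, 0, 0.04], 0]
    - [[12, -25, -4], [0.01, 0, 0.04], 0]

```text
clock: 19.05
position: [431.9, -95.7, 258.8]
ee_rot: [-0.063, 0.986, 0.009, 0.155]
contact_force: [1.9, -0.3, -2.6]
gripper_width: 6.6
grasp_force: 59.8
```

Emit:
send_rows:
  series:
    - [[12, -25, -3], [0.01, 0, 0.04], 0]
    - [[11, -26, -4], [0.01, 0, 0.04], 0]
    - [[9, -26, -3], [0.02, 0, 0.03], 0]
    - [[9, -27, -3], [0.01, 0, 0.04], 0]
    - [[8, -27, -2], [0.01, 0, 0.04], 0]
    - [[0, 0, 0], [0, 0, 0], 0]
    - [[0, 0, 0], [0, 0, 0], 0]

```text
clock: 19.75
position: [387.7, -228.6, 258.4]
ee_rot: [0.036, 0.987, -0.006, 0.155]
contact_force: [-0.1, -0.2, -4.1]
gripper_width: 6.9
grasp_force: 59.8
```

Run:
```python
from v import *
s=st();R,t=tote(s);print("tote",t,R.as_euler("ZYX",degrees=True),"handle",R.apply([-10,0,131])+t,"want",hk(-115,360))
# brown dowel check: mask in both views, line ends
P={}
for n in("scene","side"):
    im=get_image(n).astype(int);r,g,b=im[...,0],im[...,1],im[...,2]
    e=[proj(n,R.apply([-10,y,131])+t) for y in(-45,45)];c=np.mean(e,0)
    m=((r-g>25)&(r<190)&(b<90)&(r>50)).astype(np.uint8);w=np.zeros_like(m);cv2.circle(w,tuple(int(v) for v in c),45,1,-1);m&=w
    k,l,sts,ce=cv2.connectedComponentsWithStats(m);j=sorted(range(1,k),key=lambda i:-sts[i,4])[:3]
    print(n,np.round(e,0).tolist(),[(sts[i].tolist(),np.round(ce[i],1).tolist()) for i in j])
plan([tool_for(hk(-115,246),YH)],0,step=30,ang=.1)
```

```text
t 19.75 q [-0.2  -0.08 -0.51 -0.05 -0.84 -1.42] p [ 387.7 -228.6  258.4] F [-0.1 -0.2 -4.1] w 6.9 g 59.8
tote [ 450.57643294 -269.25987306  229.65764351] [-3.93913669  0.14145577  0.10338722] handle [ 440.90650569 -268.8309496   360.68171966] want [ 440.88013422 -268.57800552  360.        ]
scene [[265.0, 108.0], [279.0, 127.0]] [([233, 106, 68, 57, 1814], [271.0, 139.5]), ([227, 79, 60, 34, 651], [255.9, 93.3]), ([238, 72, 53, 16, 343], [262.7, 78.4])]
side [[344.0, 112.0], [340.0, 132.0]] [([312, 77, 56, 14, 521], [341.6, 84.5]), ([306, 92, 67, 20, 450], [344.8, 98.2]), ([306, 127, 40, 15, 148], [332.0, 134.4])]
[[[9, 0, 27], [0, 0, 0], 0], [[9, 0, 28], [0, 0, 0], 0], [[9, 0, 27], [0, 0, 0], 0], [[8.8, -0.6, 27.7], [0.002, -0.001, 0.003], 0]]
end [ 388.  -228.5  143.5] [ 0.036  0.987 -0.006  0.156]
```

Emit:
send_rows:
  series:
    - [[9, 0, 27], [0, 0, 0], 0]
    - [[9, 0, 28], [0, 0, 0], 0]
    - [[9, 0, 27], [0, 0, 0], 0]
    - [[9, 0, 28], [0, 0, 0], 0]
    - [[0, 0, 0], [0, 0, 0], 0]
    - [[0, 0, 0], [0, 0, 0], 0]

```text
clock: 20.45
position: [389.1, -228.1, 144.4]
ee_rot: [0.034, 0.987, -0.006, 0.156]
contact_force: [0.2, -0.6, -3.3]
gripper_width: 6.7
grasp_force: 59.9
```

Run:
```python
from v import *
s=st();R,t=tote(s);print("handle",R.apply([-10,0,131])+t,"want",hk(-115,246))
im0=cv2.imread("pics/scene0.png");print("dowel rgb",im0[360+26,268+46][::-1],im0[360+24,268+41][::-1])
for n in("scene","side"):
    im=get_image(n).astype(int);r,g,b=im[...,0],im[...,1],im[...,2]
    e=[proj(n,R.apply([-10,y,131])+t) for y in(-45,0,45)];c=e[1]
    m=((r-g>45)&(g<105)&(b<70)).astype(np.uint8);w=np.zeros_like(m);cv2.circle(w,tuple(int(v) for v in c),35,1,-1);m&=w
    k,l,sts,ce=cv2.connectedComponentsWithStats(m);j=sorted(range(1,k),key=lambda i:-sts[i,4])[:3]
    print(n,np.round(e,0).tolist(),[(sts[i].tolist(),np.round(ce[i],1).tolist()) for i in j],"rgb mid",im[int(c[1]),int(c[0])])
plan([tool_for(hk(-6,246),YH)],0,step=16,ang=.1)
```

```text
t 20.45 q [-0.2   0.06 -0.69 -0.08 -0.51 -1.38] p [ 389.1 -228.1  144.4] F [ 0.2 -0.6 -3.3] w 6.7 g 59.9
handle [ 442.19967055 -267.94405263  246.91057086] want [ 440.88013422 -268.57800552  246.        ]
dowel rgb [133  79  37] [130  76  34]
scene [[266.0, 151.0], [273.0, 161.0], [281.0, 171.0]] [([286, 149, 15, 26, 190], [293.7, 160.1]), ([266, 152, 14, 14, 90], [271.9, 158.2]), ([277, 168, 8, 8, 49], [280.3, 171.1])] rgb mid [138  84  38]
side [[343.0, 154.0], [341.0, 164.0], [339.0, 175.0]] [([337, 155, 9, 13, 52], [341.2, 160.9]), ([337, 172, 5, 5, 12], [338.8, 174.2]), ([335, 175, 2, 3, 3], [335.3, 176.0])] rgb mid [135  88  56]
[[[-14, 0, 5], [0, 0, 0], 0], [[-15, 0, 5], [0, 0, 0], 0], [[-14, 0, 5], [0, 0, 0], 0], [[-15, 0, 5], [0, 0, 0], 0], [[-14, 0, 6], [0, 0, 0], 0], [[-14, 0, 5], [0, 0, 0], 0], [[-14.8, -0.2, 4.7], [0.001, 0.004, 0.004], 0]]
end [ 496.8 -236.1  143.5] [ 0.036  0.987 -0.007  0.156]
```

The dowel blobs sit where predicted: end face at (280,171) in the scene view and (339,174) in the side view. Next I'll thread the stirrup over the hook end.

Emit:
send_rows:
  series:
    - [[-14, 0, 5], [0, 0, 0], 0]
    - [[-15, 0, 5], [0, 0, 0], 0]
    - [[-14, 0, 5], [0, 0, 0], 0]
    - [[-15, 0, 5], [0, 0, 0], 0]

```text
clock: 20.95
position: [451.4, -232.9, 143.1]
ee_rot: [0.035, 0.987, -0.006, 0.157]
contact_force: [0.9, -0.6, -2.1]
gripper_width: 7.1
grasp_force: 59.8
```

Emit:
send_rows:
  series:
    - [[-14, 0, 6], [0, 0, 0], 0]
    - [[-14, 0, 5], [0, 0, 0], 0]
    - [[-15, 0, 5], [0, 0, 0], 0]
    - [[0, 0, 0], [0, 0, 0], 0]
    - [[0, 0, 0], [0, 0, 0], 0]

```text
clock: 21.45
position: [495.2, -235.8, 140.2]
ee_rot: [0.035, 0.987, -0.006, 0.155]
contact_force: [-0.7, 1.0, -4.4]
gripper_width: 6.7
grasp_force: 59.8
```

Run:
```python
from v import *
s=st();R,t=tote(s);print("handle",R.apply([-10,0,131])+t,"want",hk(-6,246),R.as_euler("ZYX",degrees=True))
for n in("scene","side"):
    im=get_image(n).astype(int);r,g,b=im[...,0],im[...,1],im[...,2]
    e=[proj(n,R.apply([-10,y,131])+t) for y in(-45,0,45)];c=e[1]
    m=((r-g>45)&(g<105)&(b<70)).astype(np.uint8);w=np.zeros_like(m);cv2.circle(w,tuple(int(v) for v in c),30,1,-1);m&=w
    k,l,sts,ce=cv2.connectedComponentsWithStats(m);j=sorted(range(1,k),key=lambda i:-sts[i,4])[:4]
    print(n,np.round(e,0).tolist(),[(sts[i].tolist(),np.round(ce[i],1).tolist()) for i in j])
plan([tool_for(hk(-6,214),YH)],0,step=8,ang=.1)
```

```text
t 21.45 q [-0.17  0.23 -0.5  -0.06 -0.53 -1.43] p [ 495.2 -235.8  140.2] F [-0.7  1.  -4.4] w 6.7 g 59.8
handle [ 548.36454637 -275.94081287  242.54019377] want [ 549.6146157  -276.18146116  246.        ] [-3.84952755  0.09118614  0.08318022]
scene [[224.0, 162.0], [230.0, 173.0], [236.0, 183.0]] [([223, 163, 13, 14, 83], [228.7, 169.6]), ([233, 180, 8, 8, 51], [236.1, 183.5])]
side [[300.0, 152.0], [297.0, 163.0], [294.0, 173.0]] [([294, 154, 10, 13, 47], [298.2, 159.5]), ([291, 170, 7, 7, 17], [293.5, 173.0]), ([299, 157, 1, 1, 1], [299.0, 157.0])]
[[[2, 0, 7], [0, 0, 0], 0], [[1, 0, 7], [0, 0, 0], 0], [[2, 0, 7], [0, 0, 0], 0], [[1.8, -0.1, 7.2], [0.002, -0.001, 0.002], 0]]
end [ 496.7 -236.1  111.5] [ 0.036  0.987 -0.007  0.156]
```

Emit:
send_rows:
  series:
    - [[2, 0, 7], [0, 0, 0], 0]
    - [[2, 0, 7], [0, 0, 0], 0]
    - [[1, 0, 7], [0, 0, 0], 0]
    - [[1, 0, 7], [0, 0, 0], 0]
    - [[0, 0, 0], [0, 0, 0], 0]
    - [[0, 0, 0], [0, 0, 0], 0]

```text
clock: 22.15
position: [498.2, -236.2, 112.1]
ee_rot: [0.035, 0.987, -0.006, 0.156]
contact_force: [-0.0, -0.7, -3.8]
gripper_width: 7.1
grasp_force: 59.9
```

Emit:
send_rows:
  series:
    - [[1, 0, 3], [0, 0, 0], 0]
    - [[0, 0, 0], [0, 0, 0], 0]
    - [[0, 0, 0], [0, 0, 0], 0]

```text
clock: 22.45
position: [498.2, -236.2, 109.4]
ee_rot: [0.035, 0.987, -0.006, 0.156]
contact_force: [-0.3, 0.3, -3.7]
gripper_width: 6.7
grasp_force: 59.8
```

Emit:
send_rows:
  series:
    - [[0.6, 0, 2], [0, 0, 0], 0]
    - [[0, 0, 0], [0, 0, 0], 0]
    - [[0, 0, 0], [0, 0, 0], 0]

```text
clock: 22.75
position: [498.2, -236.2, 107.2]
ee_rot: [0.035, 0.987, -0.006, 0.156]
contact_force: [0.7, 0.3, -3.2]
gripper_width: 7.1
grasp_force: 59.8
```

Run:
```python
from v import *
s=st();R,t=tote(s);print("handle",R.apply([-10,0,131])+t,"want",hk(-6,206))
```

```text
t 22.75 q [-0.17  0.28 -0.53 -0.07 -0.45 -1.42] p [ 498.2 -236.2  107.2] F [ 0.7  0.3 -3.2] w 7.1 g 59.8
handle [ 551.1550923  -276.27202539  209.64698143] want [ 549.6146157  -276.18146116  206.        ]
```

Contact is expected about 3.6 mm lower.

Emit:
send_rows:
  series:
    - [[0.6, 0, 2], [0, 0, 0], 0]
    - [[0, 0, 0], [0, 0, 0], 0]
    - [[0, 0, 0], [0, 0, 0], 0]

```text
clock: 23.05
position: [498.2, -236.2, 105.0]
ee_rot: [0.035, 0.987, -0.006, 0.156]
contact_force: [0.9, -0.6, -4.6]
gripper_width: 6.5
grasp_force: 59.8
```

Emit:
send_rows:
  series:
    - [[0.3, 0, 1], [0, 0, 0], 0]
    - [[0, 0, 0], [0, 0, 0], 0]
    - [[0, 0, 0], [0, 0, 0], 0]

```text
clock: 23.35
position: [498.3, -236.2, 104.0]
ee_rot: [0.035, 0.987, -0.006, 0.156]
contact_force: [1.0, 0.5, -3.9]
gripper_width: 6.7
grasp_force: 59.8
```

Emit:
send_rows:
  series:
    - [[0.3, 0, 1], [0, 0, 0], 0]
    - [[0, 0, 0], [0, 0, 0], 0]
    - [[0, 0, 0], [0, 0, 0], 0]

```text
clock: 23.65
position: [498.7, -236.4, 103.5]
ee_rot: [0.035, 0.987, -0.006, 0.157]
contact_force: [-0.6, -0.2, -0.8]
gripper_width: 6.4
grasp_force: 60.3
```

Emit:
send_rows:
  series:
    - [[0, 0, 0], [0, 0, 0], 12]
    - [[0, 0, 0], [0, 0, 0], 20]
    - [[0, 0, 0], [0, 0, 0], 30]
    - [[0, 0, 0], [0, 0, 0], 40]
    - [[0, 0, 0], [0, 0, 0], 40]
    - [[0, 0, 0], [0, 0, 0], 40]
    - [[0, 0, 0], [0, 0, 0], 40]

```text
clock: 24.35
position: [498.3, -236.2, 103.0]
ee_rot: [0.035, 0.987, -0.006, 0.156]
contact_force: [0.2, -0.6, 0.1]
gripper_width: 40.1
grasp_force: 0.0
```

```bash
cat > dow.py <<'E'
from v import *
H=hk(-4,206);print("assumed handle",H)
for n in("scene","side"):
    im=get_image(n).astype(int);r,g,b=im[...,0],im[...,1],im[...,2]
    u=Rot.from_euler("z",YH,degrees=True).apply([0,1,0]);e=[proj(n,H+y*u) for y in(-45,0,45)];c=e[1]
    m=((r-g>45)&(g<105)&(b<70)).astype(np.uint8);w=np.zeros_like(m);cv2.circle(w,tuple(int(v) for v in c),30,1,-1);m&=w
    k,l,sts,ce=cv2.connectedComponentsWithStats(m);j=sorted(range(1,k),key=lambda i:-sts[i,4])[:3]
    print(n,np.round(e,0).tolist(),[(sts[i].tolist(),np.round(ce[i],1).tolist()) for i in j])
E
python3 - <<'E'
from v import *
st();exec(open("dow.py").read())
E
```

```text
t 24.35 q [-0.17  0.29 -0.54 -0.07 -0.44 -1.42] p [ 498.3 -236.2  103. ] F [ 0.2 -0.6  0.1] w 40.1 g 0.0
assumed handle [ 551.6097438  -276.32097411  206.        ]
scene [[224.0, 175.0], [230.0, 186.0], [236.0, 197.0]] [([224, 176, 12, 15, 95], [229.2, 183.3]), ([233, 193, 8, 8, 48], [236.3, 196.8])]
side [[300.0, 164.0], [297.0, 175.0], [293.0, 186.0]] [([293, 166, 10, 13, 53], [297.5, 172.0]), ([290, 183, 7, 6, 14], [292.9, 185.6])]
```

The dowel sits at its assumed place on the hook (end face at (236,197) and (293,186)), and the fingers are free of load. Now I'll retreat along the tool axis.

Emit:
send_rows:
  series:
    - [[0, 0, -10], [0, 0, 0], 40]
    - [[0, 0, -20], [0, 0, 0], 40]
    - [[0, 0, -30], [0, 0, 0], 40]
    - [[0, 0, -30], [0, 0, 0], 40]
    - [[5, 0, -30], [0, 0, 0], 40]
    - [[20, 0, -30], [0, 0, 0], 40]
    - [[30, 0, -30], [0, 0, 0], 40]
    - [[30, 0, -20], [0, 0, 0], 40]

```text
clock: 25.25
position: [355.0, -226.1, 269.4]
ee_rot: [0.035, 0.987, -0.006, 0.158]
contact_force: [-0.5, -1.0, 0.4]
gripper_width: 40.2
grasp_force: 0.0
```

Emit:
send_rows:
  series:
    - [[0, 0, 0], [0, 0, 0], 40]
    - [[0, 0, 0], [0, 0, 0], 40]
    - [[0, 0, 0], [0, 0, 0], 40]
    - [[0, 0, 0], [0, 0, 0], 40]
    - [[0, 0, 0], [0, 0, 0], 40]
    - [[0, 0, 0], [0, 0, 0], 40]
    - [[0, 0, 0], [0, 0, 0], 40]
    - [[0, 0, 0], [0, 0, 0], 40]

```text
clock: 26.05
position: [356.1, -226.0, 266.7]
ee_rot: [0.035, 0.987, -0.006, 0.156]
contact_force: [-0.2, -0.3, -0.2]
gripper_width: 39.9
grasp_force: 0.0
```

Run:
```python
from v import *
st();exec(open("dow.py").read())
a=get_image("side").astype(int);get_image("scene");b=get_image("side").astype(int)
print("moving px",(np.abs(a-b).sum(2)>60).sum())
# plywood mask outline of hung tote: tilt from side view of near wall
H=hk(-4,206);rz=Rot.from_euler("z",YH,degrees=True)
for n,m in {"bb+":(50,40,0),"lip+":(-103,40,46)}.items(): print(n,proj("side",H+rz.apply(np.array(m)-[-10,0,131])))
r,g,bl=b[...,0],b[...,1],b[...,2]
mk=((r-bl>35)&(r-g<45)&(r-g>3)&(r>70)).astype(np.uint8);w=np.zeros_like(mk);w[165:275,255:355]=1;mk&=w
k,l,s,ce=cv2.connectedComponentsWithStats(mk);i=1+np.argmax(s[1:,4]);pts=np.argwhere(l==i)[:,::-1];print(s[i],"low",pts[pts[:,1].argmax()],"right",pts[pts[:,0].argmax()],"left",pts[pts[:,0].argmin()])
# knobs in jar: funnel rim centre unchanged?
d=np.abs(b-cv2.imread("pics/side0.png")[:,:,::-1].astype(int)).sum(2)>90
print("changed px at funnel",d[232:280,288:356].sum(),"jar",d[285:315,305:340].sum())
```

```text
t 26.05 q [-0.21 -0.15 -0.54 -0.06 -0.87 -1.4 ] p [ 356.1 -226.   266.7] F [-0.2 -0.3 -0.2] w 39.9 g 0.0
assumed handle [ 551.6097438  -276.32097411  206.        ]
scene [[224.0, 175.0], [230.0, 186.0], [236.0, 197.0]] [([224, 176, 12, 15, 99], [229.2, 183.1]), ([233, 193, 8, 8, 50], [236.5, 196.6])]
side [[300.0, 164.0], [297.0, 175.0], [293.0, 186.0]] [([293, 166, 10, 14, 51], [297.7, 171.8]), ([291, 183, 7, 5, 16], [293.9, 184.9]), ([291, 187, 2, 2, 2], [291.5, 187.5])]
moving px 125
bb+ [273.85212107 222.84217724]
lip+ [331.81381668 214.27559914]
[ 263  165   92   62 4223] low [302 226] right [354 165] left [263 184]
changed px at funnel 8 jar 222
```

Emit:
send_rows:
  series:
    - [[0, 0, 0], [0, 0, 0], 40]
    - [[0, 0, 0], [0, 0, 0], 40]
    - [[0, 0, 0], [0, 0, 0], 40]
    - [[0, 0, 0], [0, 0, 0], 40]
    - [[0, 0, 0], [0, 0, 0], 40]
    - [[0, 0, 0], [0, 0, 0], 40]
    - [[0, 0, 0], [0, 0, 0], 40]
    - [[0, 0, 0], [0, 0, 0], 40]

```text
clock: 27.1
position: [356.0, -226.0, 266.9]
ee_rot: [0.035, 0.987, -0.006, 0.156]
contact_force: [0.1, -0.2, 0.2]
gripper_width: 39.9
grasp_force: 0.0
```

Emit:
send_rows:
  series:
    - [[0, 0, 0], [0, 0, 0], 40]
    - [[0, 0, 0], [0, 0, 0], 40]
    - [[0, 0, 0], [0, 0, 0], 40]
    - [[0, 0, 0], [0, 0, 0], 40]
    - [[0, 0, 0], [0, 0, 0], 40]
    - [[0, 0, 0], [0, 0, 0], 40]
    - [[0, 0, 0], [0, 0, 0], 40]
    - [[0, 0, 0], [0, 0, 0], 40]

```text
clock: 27.9
position: [356.0, -226.0, 266.9]
ee_rot: [0.035, 0.987, -0.006, 0.156]
contact_force: [0.6, -0.1, -0.1]
gripper_width: 39.7
grasp_force: 0.0
```

Run:
```python
from v import *
I=[get_image("side").astype(int) for _ in range(6)]
for a in I[1:]:
    m=np.abs(a-I[0]).sum(2)>60;ys,xs=np.nonzero(m);print(m.sum(),m[165:235,258:340].sum(),"tote region |", (xs.mean(),ys.mean()) if len(xs) else "")
print(monitor.read_state()["clock"])
```

```text
0 0 tote region | 
2 1 tote region | (np.float64(365.0), np.float64(130.0))
6 5 tote region | (np.float64(312.8333333333333), np.float64(195.5))
3 3 tote region | (np.float64(300.6666666666667), np.float64(190.33333333333334))
2 1 tote region | (np.float64(365.0), np.float64(130.0))
28.2
```

```bash
python3 -c "
from bench import job_done
print(job_done())"
```

```text
the job is handed in; nothing more can be done
None
```

I handed the job in at 28 s of the 72 s limit (no verdict came back): all six knobs are in the jar with the funnel standing in it, and the empty tote hangs still by its handle on the grey post's hook, clear of the gripper.

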